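Fit sensor clips to specimens on the shaker table

ROBOT

A 7-joint arm with a two-finger parallel gripper is mounted at the origin on the work surface. World frame = base frame: x ahead of the robot, y to its left, z up, the work surface at z = 0. Lengths are in mm, angles in rad, forces in N, time in s.
With the tool pointing down it reaches from about 400 to 875 mm from the base axis. Payload 4.4 kg.
Tool frame: the origin (TCP) lies on the centre line of the jaws, within the pads' length; the fingertips stand 14 mm ahead of it and the grasp point (between the pads) lies 5 mm behind it (tips_ahead is the distance from the TCP to the fingertips, in mm); z points along the fingers, y is the line along which they close (so a half turn about z gives the same grasp; the last joint's range is limited). The gripper opens to 85 mm and grips with 20 to 120 N. Pads are 22 mm wide; open, the fingers measure 114 mm over their backs; the gripper's body (76 mm by 85 mm) begins 54 mm behind the grasp point. The pads swing forward as they close: fully open they stand 13 mm farther back than shut.
Start: joints at [-0.066, 0.628, 0.038, 1.517, -0.027, 0.996, -0.02], TCP at [650.014, 0.027, 245.313] pointing down, gripper open.
Joint ranges: [-3.06, 3.06], [-0.37, 2.12], [-1.25, 1.32], [0.18, 2.47], [-1.1, 4.24], [0.23, 1.98], [-2.94, 2.94]. Speed limits (rad/s): [2.57, 2.57, 3.14, 3.14, 3.14, 3.14, 3.14].

INTERFACE

Orientations are given as [roll, pitch, yaw] about the fixed x, y, z axes, in that order (R = Rz(yaw) Ry(pitch) Rx(roll)).
In Python, from cell import * gives the robot as it stands.
- The arm moves only by the tool move_arm, never from a script. Its argument "rows" is text: rows parted by semicolons, each of 7 numbers parted by spaces: the shift along the tool's x, y, z scaled (see below), then the turn, a rotation vector about the tool's x, y, z scaled (see below), then the closure, from -1 (fully open) to 1 (shut). A call has 1 to 12 rows; each row is the pose to reach, as a shift and turn from the pose commanded when the call began, along the tool's axes at that moment; what a row does not reach only later rows make up. The controller multiplies each number of a shift by 0.3 m and each number of a turn by pi/2 rad. A row lasts 1/12 s, in which the tool goes at most 41.7 mm and 7.16 degrees, less where a joint would pass 70% of its speed; a pose out of reach is approached as far as the arm can. A call with a number of a shift or a turn outside -1 to 1 is refused whole. A call with a gripper value outside its range is refused whole. The fingers move at their own pace and stop on an object; the grip force is fixed at half the most. Time passes only in rows, so rows that repeat a pose let the fingers close. It gives the time, the measured TCP pose, the force, the opening and the grip force at its end, in the units of the state.
- read_state(): the state, without advancing time (a new reading comes with each control period).
- get_image(name): name is "scene" or "side" or "wrist"; returns a dict with "img" (420x560x3 uint8, red, green, blue), "vfov" (degrees; the focal length in pixels is half the picture's height over the tangent of half this angle, whatever the lens; pixels are square), "cx", "cy" (the principal point, pixels), "extrinsics" (4x4, takes a point from camera to world coordinates); the wrist camera has in their place "T_tool_cam" (4x4, takes a point from camera to tool coordinates, whose origin is the TCP and whose axes are the flange's). Camera axes: x right, y up, looking along -z (the intrinsics and any distortion apply to the point x, -y, -z); pixel columns grow to the right and rows downward; lengths in mm; the calibration is good to about 2 mm. The wrist camera is an equidistant fisheye: a pixel r from the principal point sees the ray r / f radians off the axis. A picture is of the moment at which its call begins: read the wrist's pose just before it. There is no depth.
- finish_job(): hands the job in; it is judged then, once.
The state is a dict: "clock": time; "qpos": joint angles; "qd": joint speeds; "tau": joint torques, N m; "eef_pos": TCP position; "tool_rot": TCP orientation; "force": force on the tool from outside, world axes, zero at the start; "torque": the same for the moment, N m; "width": finger opening in mm; "gripper_force": force on a finger pad.
Only numpy, scipy, OpenCV 4.12 (cv2) and the standard library are available. Lean on these libraries where they do the work, as an engineer would, in place of code of your own. Each camera call takes 0.05 s, during which the arm holds its last target. There are 200 camera calls.

TASK

Stand every specimen upright on the shaker table first; then lift a spring sensor clip off its rack for each of them, squeeze it open and let it close on the middle of the specimen's top edge, pushed well down so that it grips firmly and stands upright. Leave spare clips hanging on the rack, leave everything else on the bench alone, and last of all switch the shaker on with its lever.

Things in the scene. Friction and masses are not known exactly. Their poses are not given: they have to be found in the camera images.
- shaker: shaker table: low rectangular aluminium plate fixed on the bench, 180 (x) x 400 (y) x 30 high; origin under its centre, top face at z = 30
- rack: fixed clip rack: a rail along y at x = 78 (top at z = 130) on two posts carries three pairs of prongs reaching to -x, pairs at y = -90, 0, 90, 50 between the prongs of a pair. Each ends in a V-shaped hook: V bottom at x = 0, z = 111.5, front lip 14 higher. Origin on the bench below the middle V; base plate x -5 to 105, 260 long (mm)
- switch (a joint): angle of the shaker's start switch, a black toggle lever on a small block left of the shaker: 0 = off, leaning to -x (towards the robot); 1.0 = on, leaning to +x; it stays where it is left
- switch_tip (a point): tip of that lever; the lever is 80 long from its pivot and swings about an axis parallel to the block's y
- specimen1: specimen, may be absent: upright aluminium plate, 8 thick (x) x 60 wide (y), from z = 20 to z = 110, centred on a steel foot 70 (x) x 80 (y) x 20 high; 0.5 kg; origin under the centre of the foot
- specimen1_top (a point): middle of the upper edge of that specimen's plate, 110 above its origin
- specimen2: specimen, may be absent: upright aluminium plate, 8 thick (x) x 60 wide (y), from z = 20 to z = 110, centred on a steel foot 70 (x) x 80 (y) x 20 high; 0.5 kg; origin under the centre of the foot
- specimen2_top (a point): middle of the upper edge of that specimen's plate, 110 above its origin
- specimen3: specimen, may be absent: upright aluminium plate, 8 thick (x) x 60 wide (y), from z = 20 to z = 110, centred on a steel foot 70 (x) x 80 (y) x 20 high; 0.5 kg; origin under the centre of the foot
- specimen3_top (a point): middle of the upper edge of that specimen's plate, 110 above its origin
- clip1: spring clip, white box on each jaw, 0.09 kg. Origin on the pivot pin (along y, 64 long, 6 thick), which hangs on two hooks. Two levers 30 wide rise 57 above it, two jaws 30 wide hang 45 below and part along x. Shut: levers 54 apart over the tops. Squeezed along x to the stop (12 N): levers parallel, 22 over all, jaws 25 apart. Pose of the +x half, which leans up to 0.3 rad (mm)
- clip1_jaw (a joint): jaw angle of that clip: 0 = shut, 0.6 = squeezed fully open, about 0.18 when shut on a specimen's plate
- clip2: spring clip, white box on each jaw, 0.09 kg. Origin on the pivot pin (along y, 64 long, 6 thick), which hangs on two hooks. Two levers 30 wide rise 57 above it, two jaws 30 wide hang 45 below and part along x. Shut: levers 54 apart over the tops. Squeezed along x to the stop (12 N): levers parallel, 22 over all, jaws 25 apart. Pose of the +x half, which leans up to 0.3 rad (mm)
- clip2_jaw (a joint): jaw angle of that clip: 0 = shut, 0.6 = squeezed fully open, about 0.18 when shut on a specimen's plate
- clip3: spring clip, white box on each jaw, 0.09 kg. Origin on the pivot pin (along y, 64 long, 6 thick), which hangs on two hooks. Two levers 30 wide rise 57 above it, two jaws 30 wide hang 45 below and part along x. Shut: levers 54 apart over the tops. Squeezed along x to the stop (12 N): levers parallel, 22 over all, jaws 25 apart. Pose of the +x half, which leans up to 0.3 rad (mm)
- clip3_jaw (a joint): jaw angle of that clip: 0 = shut, 0.6 = squeezed fully open, about 0.18 when shut on a specimen's plate
- hammer: impact hammer, 200 long, lying on the bench, not to be moved
- screwdriver: screwdriver lying on the bench, not to be moved
- grease: steel grease can, 52 across, 75 high, not to be moved
- mug: white mug, 80 across, 90 high, not to be moved
- wrench: wrench lying on the bench, not to be moved

How it is judged (in metres and radians):
On the way, in this order (a step that is already met when the one before it is completed fails the run):
1. every specimen stands on the shaker table (x of specimen1 in the frame of shaker between -0.075 and 0.075 m and y of specimen1 in the frame of shaker between -0.18 and 0.18 m and z of specimen1 in the frame of shaker between 0.024 and 0.036 m and angle between each of specimen1, specimen2, specimen3's own z axis and vertical below 0.1 rad and x of specimen2 in the frame of shaker between -0.075 and 0.075 m and y of specimen2 in the frame of shaker between -0.18 and 0.18 m and z of specimen2 in the frame of shaker between 0.024 and 0.036 m and x of specimen3 in the frame of shaker between -0.075 and 0.075 m and y of specimen3 in the frame of shaker between -0.18 and 0.18 m and z of specimen3 in the frame of shaker between 0.024 and 0.036 m), for 0.2 s.
2. every specimen on the shaker table carries a closed clip on its top edge (all of step 1 and ((contact force between clip1 and specimen1 above 2 N and distance between clip1 and specimen1_top below 0.037 m and angle between clip1's own z axis and vertical below 0.4 rad) or (contact force between clip2 and specimen1 above 2 N and distance between clip2 and specimen1_top below 0.037 m and angle between clip2's own z axis and vertical below 0.4 rad) or (contact force between clip3 and specimen1 above 2 N and distance between clip3 and specimen1_top below 0.037 m and angle between clip3's own z axis and vertical below 0.4 rad)) and ((contact force between clip1 and specimen2 above 2 N and distance between clip1 and specimen2_top below 0.037 m and angle between clip1's own z axis and vertical below 0.4 rad) or (contact force between clip2 and specimen2 above 2 N and distance between clip2 and specimen2_top below 0.037 m and angle between clip2's own z axis and vertical below 0.4 rad) or (contact force between clip3 and specimen2 above 2 N and distance between clip3 and specimen2_top below 0.037 m and angle between clip3's own z axis and vertical below 0.4 rad)) and ((contact force between clip1 and specimen3 above 2 N and distance between clip1 and specimen3_top below 0.037 m and angle between clip1's own z axis and vertical below 0.4 rad) or (contact force between clip2 and specimen3 above 2 N and distance between clip2 and specimen3_top below 0.037 m and angle between clip2's own z axis and vertical below 0.4 rad) or (contact force between clip3 and specimen3 above 2 N and distance between clip3 and specimen3_top below 0.037 m and angle between clip3's own z axis and vertical below 0.4 rad))), for 0.2 s.
3. the shaker is switched on (value of joint switch above 0.85 rad), for 0.2 s.
At the end, for the whole second after the job is handed in: Each specimen upright (0.1 rad) on the shaker plate (origin within 75 mm in x, 180 in y of its centre) with a clip gripping its top edge (over 2 N, pin within 37 mm of the edge's middle, tilt under 0.4 rad); every clip's pin above 95 mm; switch beyond 0.85 rad (all of step 2 and height (world z) of each of clip1, clip2, clip3 above 0.095 m and value of joint switch above 0.85 rad); the robot touches nothing.
It fails at once if a bystander (hammer, screwdriver, can, mug or wrench) is shoved more than 5 cm (distance of any of hammer, screwdriver, grease, mug, wrench from where it was at the start of the episode above 0.05 m).
Of specimen1, specimen2, specimen3 only 2 to 3 are there at a start; the rules pass over those that are not, and their reading is None.
At some moment in a run one of specimen1, specimen2, specimen3 may be knocked a few centimetres aside while the robot is not near it.
It also fails if it takes over 210 s, if anything falls off the work surface, if the arm or the gripper's body presses on something with over 40 N, if the wrist force passes 120 N, or if a joint passes its speed limit or range.

## Working session

There is one attempt and no reset: what is moved stays moved. The work goes in short steps, Python scripts to look and compute and a tool call to move; the robot and the scene stay as the last step left them, time stands still between calls to the robot, and variables do not carry over. Pictures are saved under pics/ and viewed, at most 14 in all, crops included, and the job is handed in when it is done.

Besides the shell and the picture viewer there is one more tool, called after ">>>" by a JSON object that holds its "name" and its "arguments", one argument or row to a line. move_arm: Moves the arm, as the interface text tells. Its arguments: {"type":"object","properties":{"rows":{"type":"string"}},"required":["rows"]}

```bash
ls; mkdir -p pics; python3 - <<'E'
from cell import *
import cv2,pickle
print(read_state())
d={}
for n in ["scene","side","wrist"]:
    g=get_image(n); d[n]=g
    cv2.imwrite(f"pics/{n}0.png",g["img"][:,:,::-1])
    print(n,{k:v for k,v in g.items() if k!="img"})
E
```

```text
pics
{'clock': 0.0, 'qpos': array([-0.06581171,  0.62937051,  0.03844029,  1.51838295, -0.02701992,
        0.99628837, -0.02003629]), 'qd': array([ 0.00081608,  0.00168633, -0.00110505, -0.00048429,  0.00011219,
        0.00054821, -0.00036695]), 'tau': array([-1.11932164e-03, -5.63405585e+01,  1.22606792e+00, -1.93450052e+01,
        1.09587883e-02,  1.05136272e-02, -8.84369996e-06]), 'eef_pos': array([6.49394093e+02, 4.29742078e-02, 2.44368443e+02]), 'tool_rot': array([-3.13966131e+00,  9.47649175e-06,  1.57076191e+00]), 'force': array([ 0.47269236, -0.75783307, -0.54647709]), 'torque': array([ 0.05564294, -0.05009595, -0.00085661]), 'gripper_force': 0.0, 'width': 85.32357824527618}
scene {'vfov': 46.46039039786725, 'cx': 285.77973904687633, 'cy': 203.25517733952285, 'extrinsics': array([[-6.95883302e-01, -4.07514156e-01,  5.91336320e-01,
         1.28826382e+03],
       [ 7.18036206e-01, -3.79842400e-01,  5.83218448e-01,
         7.78319533e+02],
       [-1.30551666e-02,  8.30452867e-01,  5.56935901e-01,
         8.28542382e+02],
       [ 0.00000000e+00,  0.00000000e+00,  0.00000
[... 218 characters left out ...]
,
       [-7.12157867e-01,  3.90667464e-01, -5.83275326e-01,
        -6.80306917e+02],
       [ 1.86281867e-02,  8.41077197e-01,  5.40594247e-01,
         7.66007557e+02],
       [ 0.00000000e+00,  0.00000000e+00,  0.00000000e+00,
         1.00000000e+00]])}
wrist {'vfov': 65.70646984690485, 'cx': 283.49308384175157, 'cy': 209.26739283309277, 'T_tool_cam': array([[ 1.23404851e-04,  9.61319536e-01,  2.75435534e-01,
         7.04060833e+01],
       [ 9.99999938e-01, -2.79597674e-05, -3.50450690e-04,
        -5.52973955e-01],
       [-3.29193982e-04,  2.75435561e-01, -9.61319481e-01,
        -1.27758164e+02],
       [ 0.00000000e+00,  0.00000000e+00,  0.00000000e+00,
         1.00000000e+00]])}
```

View pics/scene0.png

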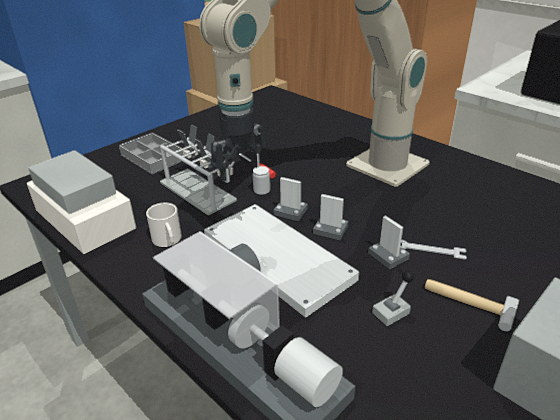

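View pics/side0.png

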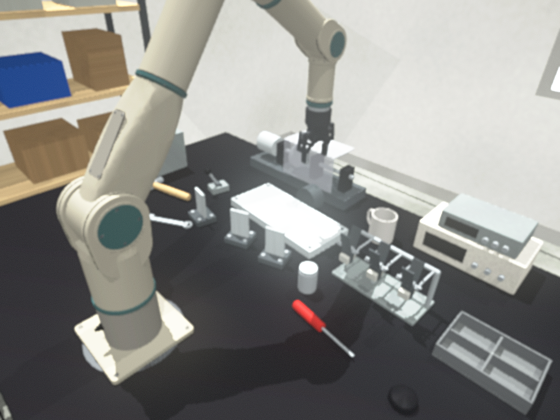

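View pics/wrist0.png

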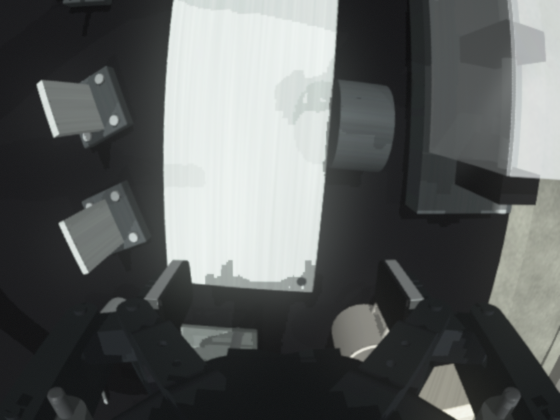

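The scene shows three specimens at about (290,198), (331,215) and (388,240), with the plate in the middle, the switch at (393,300) and the rack at (200,180). In the wrist view, up is +y and right is +x. I'll enlarge the pictures to pick points.

```bash
cat > h.py <<'E'
import numpy as np, cv2
from scipy.spatial.transform import Rotation as Ro
from scipy.optimize import least_squares
from cell import *
def cam(g,st=None):
    f=210/np.tan(np.radians(g["vfov"]/2))
    if "extrinsics" in g: return (f,g["cx"],g["cy"],g["extrinsics"],False)
    T=np.eye(4);T[:3,:3]=Ro.from_euler('xyz',st["tool_rot"]).as_matrix();T[:3,3]=st["eef_pos"]
    return (f,g["cx"],g["cy"],T@g["T_tool_cam"],True)
def proj(c,P):
    f,cx,cy,E,fe=c; P=np.atleast_2d(P)
    p=(P-E[:3,3])@E[:3,:3]; x,y,z=p[:,0],-p[:,1],-p[:,2]
    if fe:
        r=np.hypot(x,y);s=f*np.arctan2(r,z)/r
    else: s=f/z
    return np.c_[cx+x*s,cy+y*s]
def onz(c,uv,z):
    f,cx,cy,E,fe=c; x,y=uv[0]-cx,uv[1]-cy
    if fe:
        r=np.hypot(x,y);d=np.array([x/r*np.sin(r/f),-y/r*np.sin(r/f),-np.cos(r/f)])
    else: d=np.array([x,-y,-f])
    d=E[:3,:3]@d; o=E[:3,3]
    return o+d*(z-o[2])/d[2]
def pose(xyyaw,P,z0=0):
    x,y,a=xyyaw; c,s=np.cos(a),np.sin(a); P=np.atleast_2d(np.array(P,float))
    return np.c_[x+c*P[:,0]-s*P[:,1],y+s*P[:,0]+c*P[:,1],P[:,2]+z0]
def fit(obs,x0,z0=0):
    # obs: list of (cam,model points,pixels)
    r=lambda q:np.concatenate([((proj(c,pose(q,P,z0))-uv)).ravel() for c,P,uv in obs])
    s=least_squares(r,x0,x_scale=[10,10,.1]); return s.x,np.sqrt(np.mean(s.fun**2))
def snap(n,fn=None):
    st=read_state(); g=get_image(n)
    if fn: cv2.imwrite(f"pics/{fn}.png",g["img"][:,:,::-1])
    return cam(g,st),g["img"][:,:,::-1].copy()
def crop(img,x0,y0,x1,y1,k,step=20):
    o=cv2.resize(img[y0:y1,x0:x1],None,fx=k,fy=k,interpolation=cv2.INTER_CUBIC)
    for u in range(-(-x0//step)*step,x1,step):
        cv2.line(o,(int((u-x0)*k),0),(int((u-x0)*k),6),(0,255,255),1);cv2.putText(o,str(u),(int((u-x0)*k)+2,12),0,.35,(0,255,255))
    for v in range(-(-y0//step)*step,y1,step):
        cv2.line(o,(0,int((v-y0)*k)),(6,int((v-y0)*k)),(0,255,255),1);cv2.putText(o,str(v),(8,int((v-y0)*k)+4),0,.35,(0,255,255))
    return o
E
python3 - <<'E'
from h import *
a=cv2.imread("pics/scene0.png");b=cv2.imread("pics/side0.png")
A=crop(a,200,165,480,335,2.85);cv2.imwrite("pics/cs.png",A)
B=crop(b,160,170,430,330,2.95);cv2.imwrite("pics/cb.png",B)
st=read_state()
d=get_image("scene");c=cam(d)
for n,uv,z in [("s1",(290,212),0),("s2",(331,232),0),("s3",(388,254),0),("plate c",(283,257),30),("sw",(391,310),0),("rack",(198,193),0),
 ("pl1",(356,275),30),("pl2",(306,312),30),("pl3",(206,234),30),("pl4",(252,206),30),('mug',(165,242),0),('can',(261,190),0),('overhangA',(277,291),150),('overhangB',(154,258),150)]:
    print(n,onz(c,uv,z).round())
E
```

```text
s1 [433. -48.   0.]
s2 [426. 103.   0.]
s3 [397. 273.   0.]
plate c [620. 106.  30.]
sw [559. 391.   0.]
rack [ 556. -332.    0.]
pl1 [547. 280.  30.]
pl2 [718. 273.  30.]
pl3 [ 693. -112.   30.]
pl4 [ 518. -120.   30.]
mug [ 770. -199.    0.]
can [ 408. -199.    0.]
overhangA [802. 271. 150.]
overhangB [912.   8. 150.]
```

View pics/cs.png

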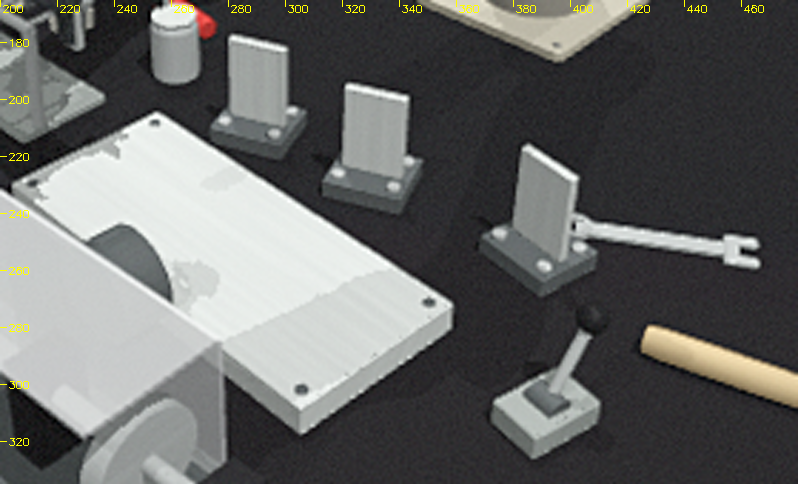

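View pics/cb.png

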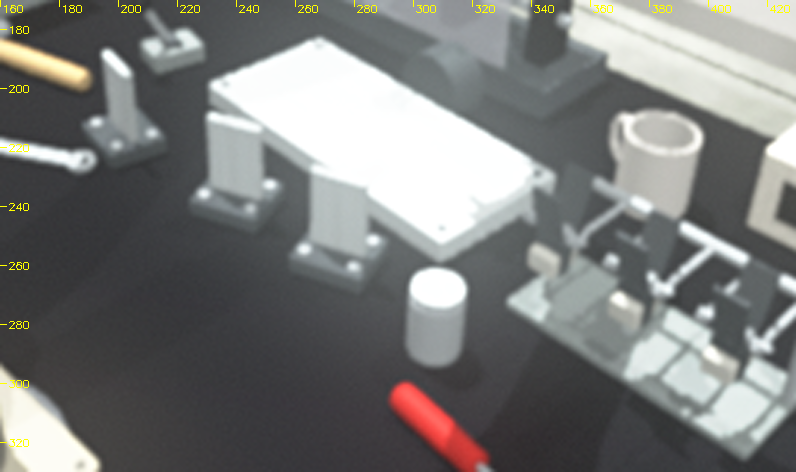

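The crops show clear corners for the specimens and the plate in both views, so I'll fit poses to them.

```bash
python3 - <<'E'
from h import *
cs,_=snap("scene");cb,_=snap("side")
S=lambda L:np.array([(200+x/2.85,165+y/2.85) for x,y in L]); D=lambda L:np.array([(160+x/2.95,170+y/2.95) for x,y in L])
lt,lb,ft,fb,rt,pl,pr=(35,-40,20),(35,-40,0),(35,40,20),(35,40,0),(-35,40,20),(0,-30,110),(0,30,110)
Lt,Lb,Ft,Fb,Rt,Rb=(-35,40,20),(-35,40,0),(-35,-40,20),(-35,-40,0),(35,-40,20),(35,-40,0)
A=[(cs,[lb,lt,fb,ft,rt,pl,pr],S([(212,138),(212,126),(282,158),(282,147),(306,111),(230,37),(287,49)])),
   (cb,[Lb,Lt,Fb,Ft,Rt,pr,pl],D([(289,264),(290,248),(361,287),(363,273),(386,240),(313,166),(367,184)]))]
B=[(cs,[lt,lb,fb,ft,rt,pl,pr],S([(323,180),(323,194),(402,212),(403,199),(422,158),(346,85),(408,97)])),
   (cb,[Lt,Lb,Fb,Ft,Rt,pr,pl],D([(191,193),(190,205),(256,231),(258,217),(283,182),(208,114),(263,126)]))]
C=[(cs,[lt,lb,fb,ft,rt,pl,pr],S([(480,238),(480,251),(542,295),(542,281),(597,250),(525,148),(577,178)])),
   (cb,[Lt,Fb,Ft,Rt,Rb,pr,pl],D([(84,122),(121,163),(120,152),(166,137),(166,146),(104,51),(132,76)]))]
P=[(cs,[(-90,-200,30),(-90,200,30),(-90,200,0),(90,200,30),(90,200,0),(90,-200,30)],S([(156,111),(453,307),(453,328),(303,409),(303,433),(10,187)])),
   (cb,[(-90,200,30),(90,200,30),(-90,-200,30),(-90,-200,0),(90,-200,30)],D([(210,85),(319,39),(440,246),(440,263),(552,172)]))]
for n,o,x0 in [("A",A,(430,-40,0)),("B",B,(430,110,0)),("C",C,(400,280,0)),("P",P,(620,80,0))]:
    for oo in (o,o[:1],o[1:]): q,e=fit(oo,x0); print(n,q.round(3),round(e,2))
E
```

```text
A [ 4.33883e+02 -4.51550e+01  3.50000e-01] 1.06
A [ 4.29817e+02 -4.63630e+01  3.32000e-01] 0.67
A [ 4.3756e+02 -4.4644e+01  3.2000e-01] 0.95
B [4.21682e+02 9.71950e+01 3.89000e-01] 0.9
B [4.1816e+02 9.5789e+01 3.9100e-01] 0.34
B [4.25841e+02 9.84050e+01 3.43000e-01] 0.78
C [ 4.05989e+02  2.77911e+02 -1.28000e-01] 1.0
C [ 4.03581e+02  2.78238e+02 -1.69000e-01] 0.58
C [ 4.08222e+02  2.78687e+02 -9.80000e-02] 1.03
P [ 6.07721e+02  7.24740e+01 -6.40000e-02] 0.77
P [ 6.08421e+02  7.31640e+01 -6.10000e-02] 0.65
P [ 6.06395e+02  7.04780e+01 -6.80000e-02] 0.78
```

```bash
cat > plan.py <<'E'
import json,os,sys,numpy as np
from scipy.spatial.transform import Rotation as Ro
F='cmd.json'
B=Ro.from_euler('xyz',[np.pi,0,np.pi/2])
def get(): return json.load(open(F)) if os.path.exists(F) else [650.0,0.0,245.3,0.0,-1]
def plan(W,c0=None):
    """W: list of (x,y,z,yaw,grip,nrows) ; nrows None=computed. prints rows, stores end"""
    c=list(get() if c0 is None else c0); R=Ro.from_euler('z',c[3])*B; p=c[:]; rows=[]
    for x,y,z,a,g,n in W:
        if n is None: n=max(1,int(np.ceil(max(np.linalg.norm(np.array([x,y,z])-p[:3])/40,abs(a-p[3])/.12))))
        s=np.round(R.inv().apply(np.array([x,y,z])-c[:3])/300,3); t=round(-(a-c[3])/(np.pi/2),3)
        rows+=[f"{s[0]:g} {s[1]:g} {s[2]:g} 0 0 {t:g} {g:g}"]*n; p=[x,y,z,a,g]
    for i in range(0,len(rows),12): print("; ".join(rows[i:i+12]),'|',len(rows[i:i+12]))
    if len(rows)>12: print("TOO LONG")
    e=R.apply(s*300)+c[:3]; json.dump([*e.tolist(),c[3]-t*np.pi/2,g],open(F,'w'))
E
python3 - <<'E'
from plan import *
a=.335
plan([(434,-45,180,a,-1,None),(434,-45,75,a,-1,4)])
plan([(434,-45,75,a,1,5),(434,-45,150,a,1,3),])
E
```

```text
-0.15 -0.72 0.218 0 0 -0.213 -1; -0.15 -0.72 0.218 0 0 -0.213 -1; -0.15 -0.72 0.218 0 0 -0.213 -1; -0.15 -0.72 0.218 0 0 -0.213 -1; -0.15 -0.72 0.218 0 0 -0.213 -1; -0.15 -0.72 0.218 0 0 -0.213 -1; -0.15 -0.72 0.568 0 0 -0.213 -1; -0.15 -0.72 0.568 0 0 -0.213 -1; -0.15 -0.72 0.568 0 0 -0.213 -1; -0.15 -0.72 0.568 0 0 -0.213 -1 | 10
-0 -0 -0 0 0 -0 1; -0 -0 -0 0 0 -0 1; -0 -0 -0 0 0 -0 1; -0 -0 -0 0 0 -0 1; -0 -0 -0 0 0 -0 1; -0 -0 -0.25 0 0 -0 1; -0 -0 -0.25 0 0 -0 1; -0 -0 -0.25 0 0 -0 1 | 8
```

>>> {"name": "move_arm", "arguments": {
  "rows": "-0.15 -0.72 0.218 0 0 -0.213 -1; -0.15 -0.72 0.218 0 0 -0.213 -1; -0.15 -0.72 0.218 0 0 -0.213 -1; -0.15 -0.72 0.218 0 0 -0.213 -1; -0.15 -0.72 0.218 0 0 -0.213 -1; -0.15 -0.72 0.218 0 0 -0.213 -1; -0.15 -0.72 0.218 0 0 -0.213 -1; -0.15 -0.72 0.568 0 0 -0.213 -1; -0.15 -0.72 0.568 0 0 -0.213 -1; -0.15 -0.72 0.568 0 0 -0.213 -1; -0.15 -0.72 0.568 0 0 -0.213 -1; -0.15 -0.72 0.568 0 0 -0.213 -1"
}}

```text
clock: 1.3
eef_pos: [434.2, -44.8, 74.4]
tool_rot: [-3.14, -0.001, 1.906]
force: [0.8, 0.2, 0.6]
width: 85.1
gripper_force: 0.0
```

>>> {"name": "move_arm", "arguments": {
  "rows": "0 0 0 0 0 0 1; 0 0 0 0 0 0 1; 0 0 0 0 0 0 1; 0 0 0 0 0 0 1; 0 0 0 0 0 0 1; 0 0 0 0 0 0 1; 0 0 -0.25 0 0 0 1; 0 0 -0.25 0 0 0 1; 0 0 -0.25 0 0 0 1"
}}

```text
clock: 2.05
eef_pos: [436.6, -45.1, 153.5]
tool_rot: [3.135, 0.003, 1.905]
force: [1.0, 0.5, -3.7]
width: 7.2
gripper_force: 59.7
```

```bash
python3 - <<'E'
from plan import *
a=-.063
print(get())
plan([(581,-36,170,a,1,None),(581,-36,105.5,a,1,4)])
plan([(581,-36,105.5,a,-1,5),(581,-36,190,a,-1,3)])
b=.38
plan([(422,97,190,b,-1,None),(422,97,75,b,-1,5)])
plan([(422,97,75,b,1,6),(422,97,150,b,1,3)])
E
```

```text
[434.0, -44.99999999999995, 149.9, 0.334579617607313, 1]
-0.133 0.473 -0.067 0 0 0.253 1; -0.133 0.473 -0.067 0 0 0.253 1; -0.133 0.473 -0.067 0 0 0.253 1; -0.133 0.473 -0.067 0 0 0.253 1; -0.133 0.473 0.148 0 0 0.253 1; -0.133 0.473 0.148 0 0 0.253 1; -0.133 0.473 0.148 0 0 0.253 1; -0.133 0.473 0.148 0 0 0.253 1 | 8
0 -0 0 0 0 0 -1; 0 -0 0 0 0 0 -1; 0 -0 0 0 0 0 -1; 0 -0 0 0 0 0 -1; 0 -0 0 0 0 0 -1; 0 -0 -0.282 0 0 0 -1; 0 -0 -0.282 0 0 0 -1; 0 -0 -0.282 0 0 0 -1 | 8
0.409 -0.557 0 0 0 -0.282 -1; 0.409 -0.557 0 0 0 -0.282 -1; 0.409 -0.557 0 0 0 -0.282 -1; 0.409 -0.557 0 0 0 -0.282 -1; 0.409 -0.557 0 0 0 -0.282 -1; 0.409 -0.557 0 0 0 -0.282 -1; 0.409 -0.557 0.384 0 0 -0.282 -1; 0.409 -0.557 0.384 0 0 -0.282 -1; 0.409 -0.557 0.384 0 0 -0.282 -1; 0.409 -0.557 0.384 0 0 -0.282 -1; 0.409 -0.557 0.384 0 0 -0.282 -1 | 11
0.001 -0 -0 0 0 0 1; 0.001 -0 -0 0 0 0 1; 0.001 -0 -0 0 0 0 1; 0.001 -0 -0 0 0 0 1; 0.001 -0 -0 0 0 0 1; 0.001 -0 -0 0 0 0 1; 0.001 -0 -0.25 0 0 0 1; 0.001 -0 -0.25 0 0 0 1; 0.001 -0 -0.25 0 0 0 1 | 9
```

>>> {"name": "move_arm", "arguments": {
  "rows": "-0.133 0.473 -0.067 0 0 0.253 1; -0.133 0.473 -0.067 0 0 0.253 1; -0.133 0.473 -0.067 0 0 0.253 1; -0.133 0.473 -0.067 0 0 0.253 1; -0.133 0.473 -0.067 0 0 0.253 1; -0.133 0.473 0.05 0 0 0.253 1; -0.133 0.473 0.1 0 0 0.253 1; -0.133 0.473 0.12 0 0 0.253 1; -0.133 0.473 0.135 0 0 0.253 1; -0.133 0.473 0.148 0 0 0.253 1; -0.133 0.473 0.148 0 0 0.253 1; -0.133 0.473 0.148 0 0 0.253 1"
}}

```text
clock: 3.05
eef_pos: [577.1, -36.2, 111.2]
tool_rot: [-3.136, -0.001, 1.507]
force: [-21.0, 1.1, 50.3]
width: 7.4
gripper_force: 69.7
```

>>> {"name": "move_arm", "arguments": {
  "rows": "0 0 -0.018 0 0 0 1; 0 0 -0.018 0 0 0 1; 0 0 -0.018 0 0 0 1; 0 0 -0.018 0 0 0 1"
}}

```text
clock: 3.38
eef_pos: [581.6, -36.5, 111.2]
tool_rot: [3.141, 0.0, 1.508]
force: [-1.5, -0.5, 8.1]
width: 7.4
gripper_force: 62.9
```

```bash
python3 - <<'E'
from h import *
c,a=snap("scene");d,b=snap("side")
A=crop(a,190,130,400,330,2.0);B=crop(b,180,150,380,350,2.0)
cv2.imwrite("pics/p1.png",np.hstack([A[:400],B[:400,:380]]))
print(read_state()['eef_pos'],read_state()['force'])
E
```

```text
[581.58602937 -36.44834106 111.23409336] [-2.08251959  0.3841607   8.44599896]
```

View pics/p1.png

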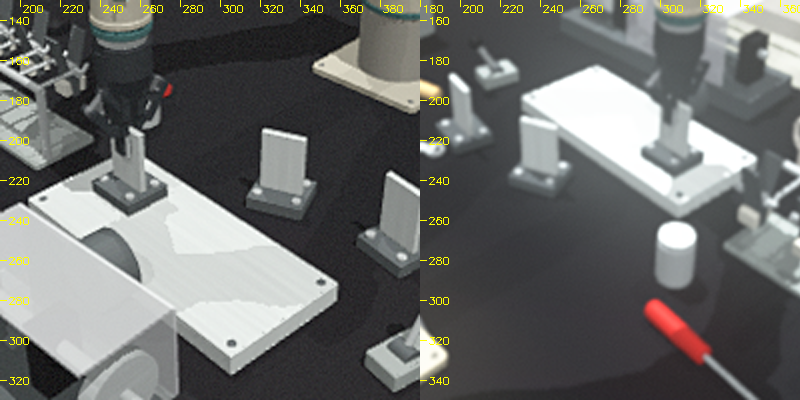

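Specimen A stands flat on the plate. I'll release it and go for B.

```bash
python3 - <<'E'
from plan import *
a=-.063; b=.38
c=[581,-36,110.9,a,1]
plan([(581,-36,110.9,a,-1,5),(581,-36,190,a,-1,3)],c)
plan([(422,97,190,b,-1,None),(422,97,75,b,-1,5)])
plan([(422,97,75,b,1,6),(422,97,150,b,1,4)])
plan([(588,74,170,a,1,6),(588,74,130,a,1,2),(588,74,118,a,1,1),(588,74,114,a,1,1),(588,74,111,a,1,2)])
E
```

```text
0 0 0 0 0 -0 -1; 0 0 0 0 0 -0 -1; 0 0 0 0 0 -0 -1; 0 0 0 0 0 -0 -1; 0 0 0 0 0 -0 -1; -0 0 -0.264 0 0 -0 -1; -0 0 -0.264 0 0 -0 -1; -0 0 -0.264 0 0 -0 -1 | 8
0.409 -0.557 0 0 0 -0.282 -1; 0.409 -0.557 0 0 0 -0.282 -1; 0.409 -0.557 0 0 0 -0.282 -1; 0.409 -0.557 0 0 0 -0.282 -1; 0.409 -0.557 0 0 0 -0.282 -1; 0.409 -0.557 0 0 0 -0.282 -1; 0.409 -0.557 0.384 0 0 -0.282 -1; 0.409 -0.557 0.384 0 0 -0.282 -1; 0.409 -0.557 0.384 0 0 -0.282 -1; 0.409 -0.557 0.384 0 0 -0.282 -1; 0.409 -0.557 0.384 0 0 -0.282 -1 | 11
0 0 -0 0 0 -0 1; 0 0 -0 0 0 -0 1; 0 0 -0 0 0 -0 1; 0 0 -0 0 0 -0 1; 0 0 -0 0 0 -0 1; 0 0 -0 0 0 -0 1; 0 0 -0.25 0 0 -0 1; 0 0 -0.25 0 0 -0 1; 0 0 -0.25 0 0 -0 1; 0 0 -0.25 0 0 -0 1 | 10
-0.276 0.486 -0.067 0 0 0.282 1; -0.276 0.486 -0.067 0 0 0.282 1; -0.276 0.486 -0.067 0 0 0.282 1; -0.276 0.486 -0.067 0 0 0.282 1; -0.276 0.486 -0.067 0 0 0.282 1; -0.276 0.486 -0.067 0 0 0.282 1; -0.276 0.486 0.066 0 0 0.282 1; -0.276 0.486 0.066 0 0 0.282 1; -0.276 0.486 0.106 0 0 0.282 1; -0.276 0.486 0.12 0 0 0.282 1; -0.276 0.486 0.13 0 0 0.282 1; -0.276 0.486 0.13 0 0 0.282 1 | 12
```

>>> {"name": "move_arm", "arguments": {
  "rows": "0 0 0 0 0 0 -1; 0 0 0 0 0 0 -1; 0 0 0 0 0 0 -1; 0 0 0 0 0 0 -1; 0 0 0 0 0 0 -1; 0 0 -0.264 0 0 0 -1; 0 0 -0.264 0 0 0 -1; 0 0 -0.264 0 0 0 -1; 0 0 -0.264 0 0 0 -1"
}}

```text
clock: 4.23
eef_pos: [582.8, -36.2, 192.3]
tool_rot: [3.137, -0.0, 1.508]
force: [-0.5, 0.7, -0.8]
width: 85.3
gripper_force: 0.0
```

>>> {"name": "move_arm", "arguments": {
  "rows": "0.409 -0.557 0 0 0 -0.282 -1; 0.409 -0.557 0 0 0 -0.282 -1; 0.409 -0.557 0 0 0 -0.282 -1; 0.409 -0.557 0 0 0 -0.282 -1; 0.409 -0.557 0 0 0 -0.282 -1; 0.409 -0.557 0 0 0 -0.282 -1; 0.409 -0.557 0 0 0 -0.282 -1; 0.409 -0.557 0.384 0 0 -0.282 -1; 0.409 -0.557 0.384 0 0 -0.282 -1; 0.409 -0.557 0.384 0 0 -0.282 -1; 0.409 -0.557 0.384 0 0 -0.282 -1; 0.409 -0.557 0.384 0 0 -0.282 -1"
}}

```text
clock: 5.23
eef_pos: [421.2, 95.7, 73.4]
tool_rot: [-3.136, 0.0, 1.949]
force: [0.2, -0.5, -0.2]
width: 85.4
gripper_force: 0.0
```

>>> {"name": "move_arm", "arguments": {
  "rows": "0 0 0 0 0 0 1; 0 0 0 0 0 0 1; 0 0 0 0 0 0 1; 0 0 0 0 0 0 1; 0 0 0 0 0 0 1; 0 0 0 0 0 0 1; 0 0 0 0 0 0 1; 0 0 -0.25 0 0 0 1; 0 0 -0.25 0 0 0 1; 0 0 -0.25 0 0 0 1; 0 0 -0.25 0 0 0 1"
}}

```text
clock: 6.15
eef_pos: [423.1, 97.2, 150.9]
tool_rot: [3.138, 0.0, 1.951]
force: [-0.3, 0.1, -5.1]
width: 7.7
gripper_force: 60.5
```

>>> {"name": "move_arm", "arguments": {
  "rows": "-0.276 0.486 -0.067 0 0 0.282 1; -0.276 0.486 -0.067 0 0 0.282 1; -0.276 0.486 -0.067 0 0 0.282 1; -0.276 0.486 -0.067 0 0 0.282 1; -0.276 0.486 -0.067 0 0 0.282 1; -0.276 0.486 -0.067 0 0 0.282 1; -0.276 0.486 0.03 0 0 0.282 1; -0.276 0.486 0.066 0 0 0.282 1; -0.276 0.486 0.106 0 0 0.282 1; -0.276 0.486 0.12 0 0 0.282 1; -0.276 0.486 0.13 0 0 0.282 1; -0.276 0.486 0.13 0 0 0.282 1"
}}

```text
clock: 7.15
eef_pos: [587.8, 74.1, 110.5]
tool_rot: [-3.141, 0.0, 1.508]
force: [-0.1, -0.6, -4.6]
width: 7.5
gripper_force: 61.3
```

>>> {"name": "move_arm", "arguments": {
  "rows": "0 0 0.005 0 0 0 1; 0 0 0.009 0 0 0 1; 0 0 0.013 0 0 0 1; 0 0 0.013 0 0 0 1"
}}

```text
clock: 7.48
eef_pos: [588.3, 74.1, 107.3]
tool_rot: [3.141, -0.0, 1.508]
force: [0.0, -0.4, -4.8]
width: 7.3
gripper_force: 61.5
```

>>> {"name": "move_arm", "arguments": {
  "rows": "0 0 0.003 0 0 0 1; 0 0 0.006 0 0 0 1; 0 0 0.008 0 0 0 1; 0 0 0.008 0 0 0 1"
}}

```text
clock: 7.82
eef_pos: [588.3, 74.2, 105.1]
tool_rot: [3.141, -0.0, 1.508]
force: [-1.3, 1.2, 1.3]
width: 7.3
gripper_force: 62.3
```

```bash
python3 - <<'E'
from plan import *
a=-.063; b=-.13
plan([(588,74,104.7,a,-1,5),(588,74,190,a,-1,4)],[588,74,104.7,a,1])
plan([(406,278,190,b,-1,None),(406,278,75,b,-1,5)])
plan([(406,278,75,b,1,6),(406,278,150,b,1,4)])
plan([(595,184,170,a,1,6),(595,184,130,a,1,2),(595,184,114,a,1,1),(595,184,109,a,1,1),(595,184,107,a,1,2)])
E
```

```text
0 0 0 0 0 -0 -1; 0 0 0 0 0 -0 -1; 0 0 0 0 0 -0 -1; 0 0 0 0 0 -0 -1; 0 0 0 0 0 -0 -1; -0 0 -0.284 0 0 -0 -1; -0 0 -0.284 0 0 -0 -1; -0 0 -0.284 0 0 -0 -1; -0 0 -0.284 0 0 -0 -1 | 9
0.64 -0.648 -0 0 0 0.043 -1; 0.64 -0.648 -0 0 0 0.043 -1; 0.64 -0.648 -0 0 0 0.043 -1; 0.64 -0.648 -0 0 0 0.043 -1; 0.64 -0.648 -0 0 0 0.043 -1; 0.64 -0.648 -0 0 0 0.043 -1; 0.64 -0.648 -0 0 0 0.043 -1; 0.64 -0.648 0.383 0 0 0.043 -1; 0.64 -0.648 0.383 0 0 0.043 -1; 0.64 -0.648 0.383 0 0 0.043 -1; 0.64 -0.648 0.383 0 0 0.043 -1; 0.64 -0.648 0.383 0 0 0.043 -1 | 12
0 -0 -0 0 0 -0 1; 0 -0 -0 0 0 -0 1; 0 -0 -0 0 0 -0 1; 0 -0 -0 0 0 -0 1; 0 -0 -0 0 0 -0 1; 0 -0 -0 0 0 -0 1; 0 -0 -0.25 0 0 -0 1; 0 -0 -0.25 0 0 -0 1; 0 -0 -0.25 0 0 -0 1; 0 -0 -0.25 0 0 -0 1 | 10
-0.228 0.665 -0.067 0 0 -0.043 1; -0.228 0.665 -0.067 0 0 -0.043 1; -0.228 0.665 -0.067 0 0 -0.043 1; -0.228 0.665 -0.067 0 0 -0.043 1; -0.228 0.665 -0.067 0 0 -0.043 1; -0.228 0.665 -0.067 0 0 -0.043 1; -0.228 0.665 0.067 0 0 -0.043 1; -0.228 0.665 0.067 0 0 -0.043 1; -0.228 0.665 0.12 0 0 -0.043 1; -0.228 0.665 0.137 0 0 -0.043 1; -0.228 0.665 0.143 0 0 -0.043 1; -0.228 0.665 0.143 0 0 -0.043 1 | 12
```

>>> {"name": "move_arm", "arguments": {
  "rows": "0 0 0 0 0 0 -1; 0 0 0 0 0 0 -1; 0 0 0 0 0 0 -1; 0 0 0 0 0 0 -1; 0 0 0 0 0 0 -1; 0 0 -0.284 0 0 0 -1; 0 0 -0.284 0 0 0 -1; 0 0 -0.284 0 0 0 -1; 0 0 -0.284 0 0 0 -1"
}}

```text
clock: 8.57
eef_pos: [590.3, 74.3, 192.7]
tool_rot: [3.135, -0.001, 1.508]
force: [-1.1, 2.0, -1.0]
width: 85.5
gripper_force: 0.0
```

>>> {"name": "move_arm", "arguments": {
  "rows": "0.64 -0.648 0 0 0 0.043 -1; 0.64 -0.648 0 0 0 0.043 -1; 0.64 -0.648 0 0 0 0.043 -1; 0.64 -0.648 0 0 0 0.043 -1; 0.64 -0.648 0 0 0 0.043 -1; 0.64 -0.648 0 0 0 0.043 -1; 0.64 -0.648 0 0 0 0.043 -1; 0.64 -0.648 0.383 0 0 0.043 -1; 0.64 -0.648 0.383 0 0 0.043 -1; 0.64 -0.648 0.383 0 0 0.043 -1; 0.64 -0.648 0.383 0 0 0.043 -1; 0.64 -0.648 0.383 0 0 0.043 -1"
}}

```text
clock: 9.57
eef_pos: [404.7, 276.7, 73.3]
tool_rot: [-3.138, 0.004, 1.44]
force: [0.2, 0.7, 0.8]
width: 85.2
gripper_force: 0.0
```

>>> {"name": "move_arm", "arguments": {
  "rows": "0 0 0 0 0 0 1; 0 0 0 0 0 0 1; 0 0 0 0 0 0 1; 0 0 0 0 0 0 1; 0 0 0 0 0 0 1; 0 0 0 0 0 0 1; 0 0 0 0 0 0 1; 0 0 -0.25 0 0 0 1; 0 0 -0.25 0 0 0 1; 0 0 -0.25 0 0 0 1; 0 0 -0.25 0 0 0 1"
}}

```text
clock: 10.48
eef_pos: [407.0, 278.5, 150.9]
tool_rot: [3.139, -0.002, 1.44]
force: [0.0, 0.0, -5.8]
width: 7.4
gripper_force: 60.3
```

>>> {"name": "move_arm", "arguments": {
  "rows": "-0.228 0.665 -0.067 0 0 -0.043 1; -0.228 0.665 -0.067 0 0 -0.043 1; -0.228 0.665 -0.067 0 0 -0.043 1; -0.228 0.665 -0.067 0 0 -0.043 1; -0.228 0.665 -0.067 0 0 -0.043 1; -0.228 0.665 -0.067 0 0 -0.043 1; -0.228 0.665 0.03 0 0 -0.043 1; -0.228 0.665 0.067 0 0 -0.043 1; -0.228 0.665 0.11 0 0 -0.043 1; -0.228 0.665 0.127 0 0 -0.043 1; -0.228 0.665 0.143 0 0 -0.043 1; -0.228 0.665 0.143 0 0 -0.043 1"
}}

```text
clock: 11.48
eef_pos: [593.5, 184.4, 106.1]
tool_rot: [-3.138, 0.001, 1.509]
force: [-0.6, -0.0, -5.0]
width: 7.3
gripper_force: 61.6
```

>>> {"name": "move_arm", "arguments": {
  "rows": "0 0 0.003 0 0 0 1; 0 0 0.006 0 0 0 1; 0 0 0.007 0 0 0 1; 0 0 0.007 0 0 0 1; 0 0 0.007 0 0 0 1"
}}

```text
clock: 11.9
eef_pos: [595.2, 184.3, 105.1]
tool_rot: [3.141, -0.0, 1.508]
force: [-0.1, -0.3, -5.4]
width: 7.4
gripper_force: 61.8
```

>>> {"name": "move_arm", "arguments": {
  "rows": "0 0 0.003 0 0 0 1; 0 0 0.006 0 0 0 1; 0 0 0.006 0 0 0 1; 0 0 0.006 0 0 0 1"
}}

```text
clock: 12.23
eef_pos: [595.2, 184.4, 105.0]
tool_rot: [3.141, -0.001, 1.508]
force: [-3.5, -0.1, 7.6]
width: 7.0
gripper_force: 63.6
```

```bash
python3 - <<'E'
from plan import *
a=-.063
plan([(595,184,103.1,a,-1,5),(595,184,250,a,-1,5)],[595,184,103.1,a,1])
plan([(580,-36,290,a,-1,6)])
plan([(560,-260,300,0,-1,9)])
E
```

```text
0 0 0 0 0 -0 -1; 0 0 0 0 0 -0 -1; 0 0 0 0 0 -0 -1; 0 0 0 0 0 -0 -1; 0 0 0 0 0 -0 -1; -0 0 -0.49 0 0 -0 -1; -0 0 -0.49 0 0 -0 -1; -0 0 -0.49 0 0 -0 -1; -0 0 -0.49 0 0 -0 -1; -0 0 -0.49 0 0 -0 -1 | 10
-0.735 -0.004 -0.133 0 0 -0 -1; -0.735 -0.004 -0.133 0 0 -0 -1; -0.735 -0.004 -0.133 0 0 -0 -1; -0.735 -0.004 -0.133 0 0 -0 -1; -0.735 -0.004 -0.133 0 0 -0 -1; -0.735 -0.004 -0.133 0 0 -0 -1 | 6
-0.749 -0.019 -0.033 0 0 -0.04 -1; -0.749 -0.019 -0.033 0 0 -0.04 -1; -0.749 -0.019 -0.033 0 0 -0.04 -1; -0.749 -0.019 -0.033 0 0 -0.04 -1; -0.749 -0.019 -0.033 0 0 -0.04 -1; -0.749 -0.019 -0.033 0 0 -0.04 -1; -0.749 -0.019 -0.033 0 0 -0.04 -1; -0.749 -0.019 -0.033 0 0 -0.04 -1; -0.749 -0.019 -0.033 0 0 -0.04 -1 | 9
```

>>> {"name": "move_arm", "arguments": {
  "rows": "0 0 0 0 0 0 -1; 0 0 0 0 0 0 -1; 0 0 0 0 0 0 -1; 0 0 0 0 0 0 -1; 0 0 0 0 0 0 -1; 0 0 -0.2 0 0 0 -1; 0 0 -0.49 0 0 0 -1; 0 0 -0.49 0 0 0 -1; 0 0 -0.49 0 0 0 -1; 0 0 -0.49 0 0 0 -1"
}}

```text
clock: 13.07
eef_pos: [598.6, 185.1, 256.4]
tool_rot: [3.131, -0.004, 1.508]
force: [1.8, -0.1, -0.0]
width: 85.5
gripper_force: 0.0
```

>>> {"name": "move_arm", "arguments": {
  "rows": "-0.735 -0.004 -0.133 0 0 0 -1; -0.735 -0.004 -0.133 0 0 0 -1; -0.735 -0.004 -0.133 0 0 0 -1; -0.735 -0.004 -0.133 0 0 0 -1; -0.735 -0.004 -0.133 0 0 0 -1; -0.735 -0.004 -0.133 0 0 0 -1; -0.735 -0.004 -0.133 0 0 0 -1"
}}

```text
clock: 13.65
eef_pos: [579.6, -42.8, 290.3]
tool_rot: [3.141, 0.004, 1.499]
force: [-0.4, 0.4, -1.0]
width: 85.3
gripper_force: 0.0
```

>>> {"name": "move_arm", "arguments": {
  "rows": "-0.749 -0.019 -0.033 0 0 -0.04 -1; -0.749 -0.019 -0.033 0 0 -0.04 -1; -0.749 -0.019 -0.033 0 0 -0.04 -1; -0.749 -0.019 -0.033 0 0 -0.04 -1; -0.749 -0.019 -0.033 0 0 -0.04 -1; -0.749 -0.019 -0.033 0 0 -0.04 -1; -0.749 -0.019 -0.033 0 0 -0.04 -1; -0.749 -0.019 -0.033 0 0 -0.04 -1; -0.749 -0.019 -0.033 0 0 -0.04 -1"
}}

```text
clock: 14.4
eef_pos: [560.9, -257.1, 299.0]
tool_rot: [-3.141, -0.003, 1.573]
force: [-0.4, 0.6, 0.5]
width: 85.6
gripper_force: 0.0
```

```bash
python3 - <<'E'
from h import *
c,a=snap("wrist","w1"); cs,s=snap("scene","s1"); cb,b=snap("side","b1")
import pickle; pickle.dump((c,cs,cb),open("c1.pkl","wb"))
cv2.imwrite("pics/w1c.png",crop(a,40,0,520,330,1.65))
cv2.imwrite("pics/sb1.png",np.vstack([np.hstack([crop(s,110,115,240,215,3.0),crop(b,320,220,450,320,3.0)]),crop(s,200,150,400,225,2.0)[:,:400].repeat(1,0) if 0 else np.hstack([crop(s,220,160,370,260,2.6),crop(b,230,160,380,260,2.6)])]))
print(c[3][:3,3],read_state()['eef_pos'])
E
```

```text
[ 560.28515667 -186.9964522   426.93226732] [ 561.04159154 -257.27051422  299.631971  ]
```

View pics/w1c.png

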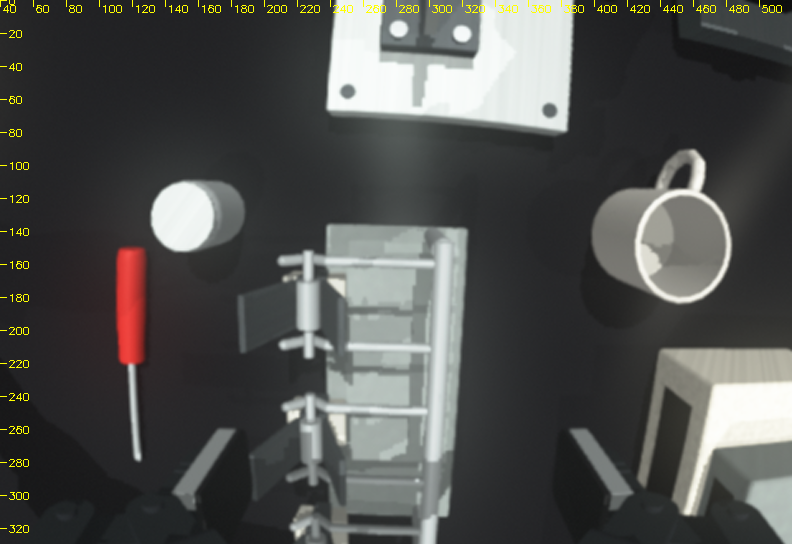

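View pics/sb1.png

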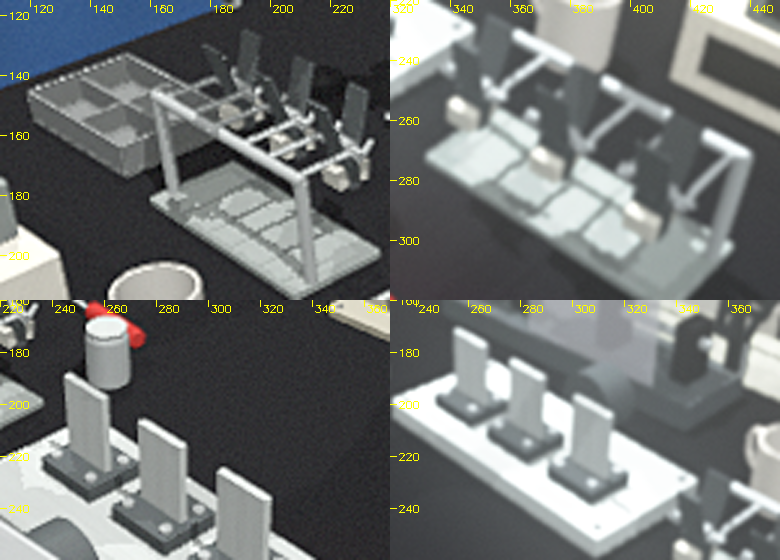

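The wrist view shows three clips hanging (pins at crop (308,305), (311,440), …), and all three specimens stand on the plate. Next I'll fit the rack, the specimens now on the plate, and the clips.

```bash
python3 - <<'E'
from h import *
import pickle
c,cs,cb=pickle.load(open("c1.pkl","rb"))
W=lambda L:np.array([(40+x/1.65,y/1.65) for x,y in L])
S=lambda L:np.array([(110+x/3,115+y/3) for x,y in L]); D=lambda L:np.array([(320+(x-390)/3,220+y/3) for x,y in L])
def obs(q):
    t,ye=q[3],q[4]
    return [(c,[(-5,130,t),(105,130,t),(105,-130,t),(0,115,115),(0,65,115),(0,25,115),(0,-25,115)],W([(327,225),(467,229),(449,516),(308,262),(309,346),(310,407),(312,479)])),
    (cs,[(105,130,t),(-5,130,t),(105,-130,t),(78,-ye,128),(78,ye,128)],S([(310,296),(380,250),(150,198),(155,95),(303,182)])),
    (cb,[(-5,130,t),(105,-130,t),(78,-ye,128)],D([(427,155),(733,245),(747,152)]))]
r=lambda q,k=(0,1,2):np.concatenate([(proj(o[0],pose(q[:3],o[1]))-o[2]).ravel() for i,o in enumerate(obs(q)) if i in k])
s=least_squares(r,[550,-300,0,8,125],x_scale=[10,10,.1,1,5]);print(s.x.round(3),r(s.x).reshape(-1,2).round(1).tolist())
s=least_squares(r,[550,-300,0,8,125],x_scale=[10,10,.1,1,5],args=((0,),));print(s.x.round(3),abs(s.fun).max())
# pin from wrist at pin height
for uv in [(306,252),(309,357),(309,394),(314,486)]:
    print('pin end',onz(c,W([uv])[0],115.5).round(1))
for uv in [(238,295),(243,353),(346,285),(346,340),(250,458),(253,500)]: print('lever',onz(c,W([uv])[0],168).round(1))
# specimens on plate
S2=lambda L:np.array([(220+x/2.6,160+(y-300)/2.6) for x,y in L]); D2=lambda L:np.array([(230+(x-390)/2.6,160+(y-300)/2.6) for x,y in L])
pl,pr=(0,-30,110),(0,30,110)
L=(35,-40,20);Fr=(35,40,20);Rr=(-35,40,20)
ob={'A':[(cs,[pl,pr,L,Fr],S2([(67,375),(106,396),(45,456),(98,486)])),(cb,[pr,pl,(-35,40,20),(-35,-40,20),(35,-40,20)],D2([(575,398),(610,412),(550,470),(591,492),(627,474)]))],
'B':[(cs,[pl,pr,L,Fr],S2([(141,420),(184,440),(113,503),(174,535)])),(cb,[pr,pl,(-35,40,20),(-35,-40,20),(35,-40,20)],D2([(512,361),(547,377),(489,434),(528,456),(563,437)]))],
'C':[(cs,[pl,pr],S2([(221,470),(268,494)])),(cb,[pr,pl,(-35,40,20),(-35,-40,20),(35,-40,20)],D2([(455,330),(488,346),(438,397),(473,418),(507,401)]))]}
for n,o in ob.items(): print(n,*[ (lambda z:(z[0].round(3),round(z[1],2)))(fit(oo,(590,50,0),30)) for oo in (o,o[:1],o[1:])])
E
```

```text
[ 5.02500e+02 -3.40229e+02 -1.80000e-02  6.89300e+00  1.25524e+02] [[-1.4, 1.3], [-1.1, 0.4], [0.2, 0.3], [-0.5, 0.6], [-0.2, -0.9], [0.5, -1.0], [1.3, -3.0], [-5.3, -0.3], [0.1, 0.2], [-0.9, 0.4], [-0.4, -0.9], [-0.6, -1.9], [-1.2, 1.0], [0.0, 0.3], [0.1, 0.7]]
[ 5.02357e+02 -3.40660e+02 -2.40000e-02  3.82600e+00  1.25000e+02] 2.6517164054927775
pin end [ 504.1 -218.6  115.5]
pin end [ 503.5 -283.   115.5]
pin end [ 502.3 -307.3  115.5]
pin end [ 501.4 -374.3  115.5]
lever [ 477.5 -234.3  168. ]
lever [ 478.  -264.9  168. ]
lever [ 533.  -229.9  168. ]
lever [ 532.4 -257.8  168. ]
lever [ 475.8 -326.1  168. ]
lever [ 474.3 -354.1  168. ]
A (array([ 5.77945e+02, -4.03290e+01,  2.30000e-02]), np.float64(1.18)) (array([ 5.7715e+02, -3.9064e+01,  3.4000e-02]), np.float64(0.77)) (array([ 5.79825e+02, -4.18280e+01, -3.80000e-02]), np.float64(1.25))
B (array([5.82409e+02, 6.94370e+01, 5.40000e-02]), np.float64(1.12)) (array([5.81634e+02, 7.10100e+01, 6.00000e-02]), np.float64(0.74)) (array([ 5.84079e+02,  6.67110e+01, -2.00000e-02]), np.float64(1.06))
C (array([ 5.93202e+02,  1.80877e+02, -2.00000e-03]), np.float64(0.92)) (array([ 5.92580e+02,  1.82942e+02, -1.50000e-02]), np.float64(0.64)) (array([ 5.93277e+02,  1.78290e+02, -1.50000e-02]), np.float64(0.84))
```

```bash
python3 - <<'E'
from plan import *
a=-.02
plan([(504,-250,220,a,-1,4),(504,-250,159,a,-1,4)])
plan([(504,-250,159,a,1,7)])
plan([(504,-250,205,a,1,5),])
E
```

```text
0.033 -0.187 0.266 0 0 0.013 -1; 0.033 -0.187 0.266 0 0 0.013 -1; 0.033 -0.187 0.266 0 0 0.013 -1; 0.033 -0.187 0.266 0 0 0.013 -1; 0.033 -0.187 0.47 0 0 0.013 -1; 0.033 -0.187 0.47 0 0 0.013 -1; 0.033 -0.187 0.47 0 0 0.013 -1; 0.033 -0.187 0.47 0 0 0.013 -1 | 8
-0 0 -0 0 0 -0 1; -0 0 -0 0 0 -0 1; -0 0 -0 0 0 -0 1; -0 0 -0 0 0 -0 1; -0 0 -0 0 0 -0 1; -0 0 -0 0 0 -0 1; -0 0 -0 0 0 -0 1 | 7
-0 0 -0.154 0 0 -0 1; -0 0 -0.154 0 0 -0 1; -0 0 -0.154 0 0 -0 1; -0 0 -0.154 0 0 -0 1; -0 0 -0.154 0 0 -0 1 | 5
```

>>> {"name": "move_arm", "arguments": {
  "rows": "0.033 -0.187 0.266 0 0 0.013 -1; 0.033 -0.187 0.266 0 0 0.013 -1; 0.033 -0.187 0.266 0 0 0.013 -1; 0.033 -0.187 0.266 0 0 0.013 -1; 0.033 -0.187 0.266 0 0 0.013 -1; 0.033 -0.187 0.47 0 0 0.013 -1; 0.033 -0.187 0.47 0 0 0.013 -1; 0.033 -0.187 0.47 0 0 0.013 -1; 0.033 -0.187 0.47 0 0 0.013 -1"
}}

```text
clock: 15.3
eef_pos: [506.1, -249.8, 159.7]
tool_rot: [3.14, 0.0, 1.551]
force: [0.5, -0.3, -0.1]
width: 85.6
gripper_force: 0.0
```

>>> {"name": "move_arm", "arguments": {
  "rows": "0 0 0 0 0 0 1; 0 0 0 0 0 0 1; 0 0 0 0 0 0 1; 0 0 0 0 0 0 1; 0 0 0 0 0 0 1; 0 0 0 0 0 0 1; 0 0 0 0 0 0 1; 0 0 0 0 0 0 1"
}}

```text
clock: 15.97
eef_pos: [506.0, -251.3, 163.0]
tool_rot: [3.136, 0.003, 1.549]
force: [-4.0, 0.3, 19.9]
width: 20.2
gripper_force: 58.5
```

>>> {"name": "move_arm", "arguments": {
  "rows": "0 0 -0.04 0 0 0 1; 0 0 -0.08 0 0 0 1; 0 0 -0.12 0 0 0 1; 0 0 -0.154 0 0 0 1; 0 0 -0.154 0 0 0 1"
}}

```text
clock: 16.38
eef_pos: [505.7, -250.6, 207.8]
tool_rot: [3.137, 0.002, 1.55]
force: [0.9, -0.1, -0.7]
width: 20.3
gripper_force: 59.5
```

```bash
python3 - <<'E'
from h import *
cs,s=snap("scene"); cb,b=snap("side")
cv2.imwrite("pics/k1.png",np.hstack([crop(s,150,80,250,180,4.0,10),crop(b,310,170,410,270,4.0,10)]))
E
```

```text
(no output)
```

View pics/k1.png

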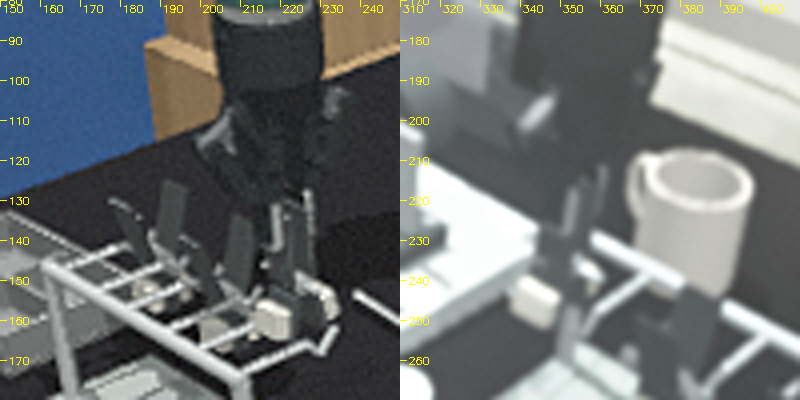

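The clip is held open and clear of the hooks. I'll lift it and check the specimens from above.

```bash
python3 - <<'E'
from plan import *
plan([(504,-250,275,-.02,1,3),(585,-120,275,-.063,1,7)])
E
```

```text
-0 0 -0.233 0 0 -0 1; -0 0 -0.233 0 0 -0 1; -0 0 -0.233 0 0 -0 1; 0.439 0.261 -0.233 0 0 0.027 1; 0.439 0.261 -0.233 0 0 0.027 1; 0.439 0.261 -0.233 0 0 0.027 1; 0.439 0.261 -0.233 0 0 0.027 1; 0.439 0.261 -0.233 0 0 0.027 1; 0.439 0.261 -0.233 0 0 0.027 1; 0.439 0.261 -0.233 0 0 0.027 1 | 10
```

>>> {"name": "move_arm", "arguments": {
  "rows": "0 0 -0.233 0 0 0 1; 0 0 -0.233 0 0 0 1; 0 0 -0.233 0 0 0 1; 0.439 0.261 -0.233 0 0 0.027 1; 0.439 0.261 -0.233 0 0 0.027 1; 0.439 0.261 -0.233 0 0 0.027 1; 0.439 0.261 -0.233 0 0 0.027 1; 0.439 0.261 -0.233 0 0 0.027 1; 0.439 0.261 -0.233 0 0 0.027 1; 0.439 0.261 -0.233 0 0 0.027 1; 0.439 0.261 -0.233 0 0 0.027 1; 0.439 0.261 -0.233 0 0 0.027 1"
}}

```text
clock: 17.48
eef_pos: [584.3, -121.6, 274.8]
tool_rot: [-3.141, 0.001, 1.505]
force: [0.1, -0.1, -1.2]
width: 20.1
gripper_force: 59.5
```

```bash
python3 - <<'E'
from h import *
import pickle
c,a=snap("wrist"); pickle.dump(c,open("c2.pkl","wb"))
cv2.imwrite("pics/w2.png",crop(a,150,0,450,330,1.8))
st=read_state();print(st['eef_pos'],st['tool_rot'])
for p in [(581,-36,140),(588,74,140),(595,184,140)]: print(proj(c,p))
E
```

```text
[ 584.48764399 -121.36391207  274.91484067] [-3.14118519e+00  5.16377485e-04  1.50534515e+00]
[[273.0020672 100.0909261]]
[[273.03869549 -26.11925889]]
[[ 273.83132045 -119.20682712]]
```

View pics/w2.png

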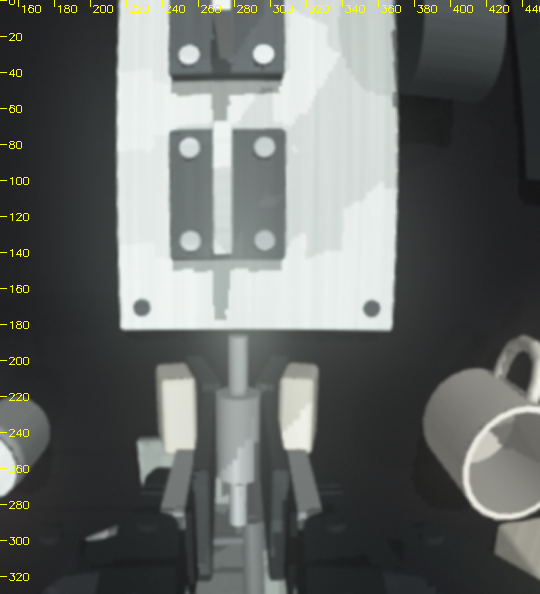

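```bash
python3 - <<'E'
from h import *
import pickle
c=pickle.load(open("c2.pkl","rb"))
W=lambda L:np.array([(150+x/1.8,y/1.8) for x,y in L])
a=-.065;d=np.array([-np.sin(a),np.cos(a),0])
r=lambda q:(proj(c,[np.array(q)+32*d,np.array(q)-32*d])-W([(238,335),(238.5,525)])).ravel()
s=least_squares(r,[584,-121,227]);print(s.x.round(1),s.fun.round(1))
r=lambda q:(proj(c,pose(q,[(0,-30,140),(0,30,140)]))-W([(222.5,253),(222.5,122)])).ravel()
s=least_squares(r,[584,-36,0],x_scale=[10,10,.1]);print(s.x.round(3),s.fun.round(1))
E
```

```text
[ 583.3 -118.8  233.4] [ 0. -0. -0.  0.]
[ 5.81235e+02 -3.91710e+01 -6.70000e-02] [ 0.   0.5 -0.  -0.5]
```

```bash
python3 - <<'E'
from plan import *
a=-.064
plan([(581.8,-38.5,275,a,1,4),(581.8,-38.5,245,a,1,2),(581.8,-38.5,225,a,1,2),(581.8,-38.5,209,a,1,4)])
E
```

```text
0.27 -0.028 0 0 0 0.001 1; 0.27 -0.028 0 0 0 0.001 1; 0.27 -0.028 0 0 0 0.001 1; 0.27 -0.028 0 0 0 0.001 1; 0.27 -0.028 0.1 0 0 0.001 1; 0.27 -0.028 0.1 0 0 0.001 1; 0.27 -0.028 0.167 0 0 0.001 1; 0.27 -0.028 0.167 0 0 0.001 1; 0.27 -0.028 0.22 0 0 0.001 1; 0.27 -0.028 0.22 0 0 0.001 1; 0.27 -0.028 0.22 0 0 0.001 1; 0.27 -0.028 0.22 0 0 0.001 1 | 12
```

>>> {"name": "move_arm", "arguments": {
  "rows": "0.27 -0.028 0 0 0 0.001 1; 0.27 -0.028 0 0 0 0.001 1; 0.27 -0.028 0 0 0 0.001 1; 0.27 -0.028 0 0 0 0.001 1; 0.27 -0.028 0.07 0 0 0.001 1; 0.27 -0.028 0.1 0 0 0.001 1; 0.27 -0.028 0.14 0 0 0.001 1; 0.27 -0.028 0.17 0 0 0.001 1; 0.27 -0.028 0.2 0 0 0.001 1; 0.27 -0.028 0.22 0 0 0.001 1; 0.27 -0.028 0.22 0 0 0.001 1; 0.27 -0.028 0.22 0 0 0.001 1"
}}

```text
clock: 18.53
eef_pos: [581.9, -38.6, 208.9]
tool_rot: [-3.141, 0.0, 1.506]
force: [-0.5, 0.8, -0.8]
width: 20.2
gripper_force: 59.5
```

```bash
python3 - <<'E'
from h import *
cs,s=snap("scene"); cb,b=snap("side")
cv2.imwrite("pics/k2.png",np.hstack([crop(s,200,140,300,240,4.0,10),crop(b,260,130,360,230,4.0,10)]))
E
```

```text
(no output)
```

View pics/k2.png

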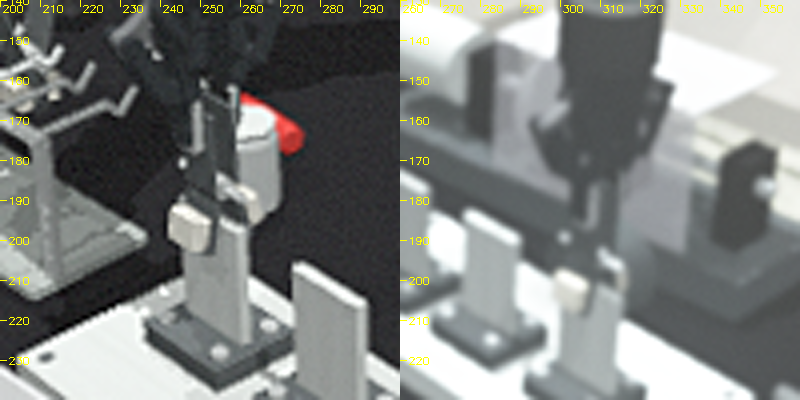

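The clip straddles the plate with its pin about 25 mm above the edge. I'll release it.

```bash
python3 - <<'E'
from plan import *
a=-.064;c=get()
plan([(c[0],c[1],c[2],a,-1,5),(c[0],c[1],250,a,-1,5)])
plan([(502,-341,260,-.02,-1,10)])
plan([(502,-341,159,-.02,-1,5),(502,-341,159,-.02,1,7)])
plan([(502,-341,170,-.02,1,1),(502,-341,185,-.02,1,1),(502,-341,205,-.02,1,1),(502,-341,275,-.02,1,3)])
E
```

```text
0 0 0 0 0 -0 -1; 0 0 0 0 0 -0 -1; 0 0 0 0 0 -0 -1; 0 0 0 0 0 -0 -1; 0 0 0 0 0 -0 -1; -0 0 -0.137 0 0 -0 -1; -0 0 -0.137 0 0 -0 -1; -0 0 -0.137 0 0 -0 -1; -0 0 -0.137 0 0 -0 -1; -0 0 -0.137 0 0 -0 -1 | 10
-1.023 -0.2 -0.033 0 0 -0.028 -1; -1.023 -0.2 -0.033 0 0 -0.028 -1; -1.023 -0.2 -0.033 0 0 -0.028 -1; -1.023 -0.2 -0.033 0 0 -0.028 -1; -1.023 -0.2 -0.033 0 0 -0.028 -1; -1.023 -0.2 -0.033 0 0 -0.028 -1; -1.023 -0.2 -0.033 0 0 -0.028 -1; -1.023 -0.2 -0.033 0 0 -0.028 -1; -1.023 -0.2 -0.033 0 0 -0.028 -1; -1.023 -0.2 -0.033 0 0 -0.028 -1 | 10
-0 -0 0.337 0 0 -0 -1; -0 -0 0.337 0 0 -0 -1; -0 -0 0.337 0 0 -0 -1; -0 -0 0.337 0 0 -0 -1; -0 -0 0.337 0 0 -0 -1; -0 -0 0.337 0 0 -0 1; -0 -0 0.337 0 0 -0 1; -0 -0 0.337 0 0 -0 1; -0 -0 0.337 0 0 -0 1; -0 -0 0.337 0 0 -0 1; -0 -0 0.337 0 0 -0 1; -0 -0 0.337 0 0 -0 1 | 12
-0 -0 -0.037 0 0 -0 1; -0 -0 -0.087 0 0 -0 1; -0 -0 -0.154 0 0 -0 1; -0 -0 -0.387 0 0 -0 1; -0 -0 -0.387 0 0 -0 1; -0 -0 -0.387 0 0 -0 1 | 6
```

>>> {"name": "move_arm", "arguments": {
  "rows": "0 0 0 0 0 0 -1; 0 0 0 0 0 0 -1; 0 0 0 0 0 0 -1; 0 0 0 0 0 0 -1; 0 0 0 0 0 0 -1; 0 0 -0.04 0 0 0 -1; 0 0 -0.137 0 0 0 -1; 0 0 -0.137 0 0 0 -1; 0 0 -0.137 0 0 0 -1"
}}

```text
clock: 19.38
eef_pos: [583.1, -38.5, 251.8]
tool_rot: [3.138, -0.0, 1.506]
force: [0.2, -0.4, -0.7]
width: 85.3
gripper_force: 0.0
```

```bash
python3 - <<'E'
from h import *
cs,s=snap("scene"); cb,b=snap("side")
cv2.imwrite("pics/k3.png",np.hstack([crop(s,200,140,300,240,4.0,10),crop(b,260,130,360,230,4.0,10)]))
E
```

```text
(no output)
```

View pics/k3.png

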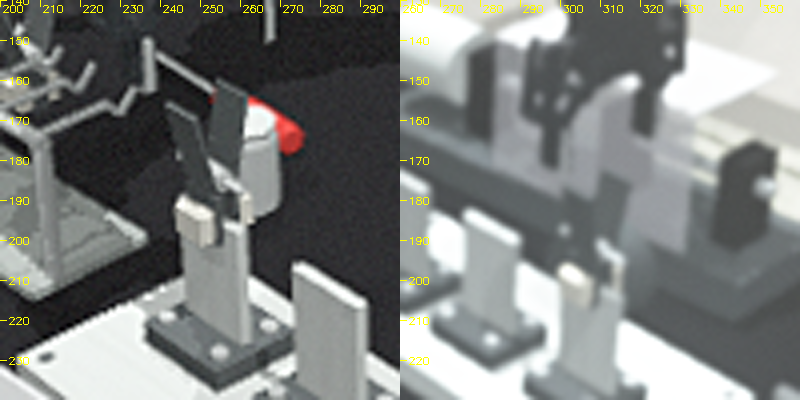

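Clip 1 grips well and stands upright. Now clip 2.

```bash
python3 - <<'E'
from plan import *
json.dump([581.8,-38.5,250.1,-.064,-1],open(F,'w'))
plan([(510,-300,255,-.02,-1,8),])
plan([(502,-341,220,-.02,-1,4),(502,-341,159,-.02,-1,5)])
E
```

```text
-0.885 -0.183 -0.016 0 0 -0.028 -1; -0.885 -0.183 -0.016 0 0 -0.028 -1; -0.885 -0.183 -0.016 0 0 -0.028 -1; -0.885 -0.183 -0.016 0 0 -0.028 -1; -0.885 -0.183 -0.016 0 0 -0.028 -1; -0.885 -0.183 -0.016 0 0 -0.028 -1; -0.885 -0.183 -0.016 0 0 -0.028 -1; -0.885 -0.183 -0.016 0 0 -0.028 -1 | 8
-0.137 -0.024 0.116 0 0 -0 -1; -0.137 -0.024 0.116 0 0 -0 -1; -0.137 -0.024 0.116 0 0 -0 -1; -0.137 -0.024 0.116 0 0 -0 -1; -0.137 -0.024 0.32 0 0 -0 -1; -0.137 -0.024 0.32 0 0 -0 -1; -0.137 -0.024 0.32 0 0 -0 -1; -0.137 -0.024 0.32 0 0 -0 -1; -0.137 -0.024 0.32 0 0 -0 -1 | 9
```

>>> {"name": "move_arm", "arguments": {
  "rows": "-0.885 -0.183 -0.016 0 0 -0.028 -1; -0.885 -0.183 -0.016 0 0 -0.028 -1; -0.885 -0.183 -0.016 0 0 -0.028 -1; -0.885 -0.183 -0.016 0 0 -0.028 -1; -0.885 -0.183 -0.016 0 0 -0.028 -1; -0.885 -0.183 -0.016 0 0 -0.028 -1; -0.885 -0.183 -0.016 0 0 -0.028 -1; -0.885 -0.183 -0.016 0 0 -0.028 -1"
}}

```text
clock: 20.15
eef_pos: [506.1, -307.0, 254.0]
tool_rot: [-3.139, 0.004, 1.54]
force: [-0.9, -0.5, -0.0]
width: 85.1
gripper_force: 0.0
```

>>> {"name": "move_arm", "arguments": {
  "rows": "-0.137 -0.024 0.05 0 0 0 -1; -0.137 -0.024 0.116 0 0 0 -1; -0.137 -0.024 0.116 0 0 0 -1; -0.137 -0.024 0.116 0 0 0 -1; -0.137 -0.024 0.116 0 0 0 -1; -0.137 -0.024 0.25 0 0 0 -1; -0.137 -0.024 0.32 0 0 0 -1; -0.137 -0.024 0.32 0 0 0 -1; -0.137 -0.024 0.32 0 0 0 -1; -0.137 -0.024 0.32 0 0 0 -1"
}}

```text
clock: 20.98
eef_pos: [503.5, -340.7, 160.8]
tool_rot: [3.139, 0.001, 1.551]
force: [-0.4, -0.2, 0.7]
width: 85.4
gripper_force: 0.0
```

>>> {"name": "move_arm", "arguments": {
  "rows": "0 0 0 0 0 0 1; 0 0 0 0 0 0 1; 0 0 0 0 0 0 1; 0 0 0 0 0 0 1; 0 0 0 0 0 0 1; 0 0 0 0 0 0 1; 0 0 0 0 0 0 1; 0 0 0 0 0 0 1"
}}

```text
clock: 21.65
eef_pos: [503.3, -342.5, 162.9]
tool_rot: [3.137, 0.003, 1.549]
force: [-3.1, 0.5, 18.4]
width: 20.4
gripper_force: 58.5
```

```bash
python3 - <<'E'
from plan import *
c=get();print(c)
plan([(c[0],c[1],170,-.02,1,1),(c[0],c[1],185,-.02,1,1),(c[0],c[1],205,-.02,1,1),(c[0],c[1],275,-.02,1,3)])
plan([(540,-150,275,-.063,1,6),(588,-46,275,-.063,1,5)])
E
```

```text
[502.01076418352574, -340.8928875806134, 158.89999999999995, -0.0200177028497429, -1]
0 0 -0.037 0 0 -0 1; 0 0 -0.087 0 0 -0 1; 0 0 -0.154 0 0 -0 1; 0 0 -0.387 0 0 -0 1; 0 0 -0.387 0 0 -0 1; 0 0 -0.387 0 0 -0 1 | 6
0.639 0.114 0 0 0 0.027 1; 0.639 0.114 0 0 0 0.027 1; 0.639 0.114 0 0 0 0.027 1; 0.639 0.114 0 0 0 0.027 1; 0.639 0.114 0 0 0 0.027 1; 0.639 0.114 0 0 0 0.027 1; 0.989 0.267 0 0 0 0.027 1; 0.989 0.267 0 0 0 0.027 1; 0.989 0.267 0 0 0 0.027 1; 0.989 0.267 0 0 0 0.027 1; 0.989 0.267 0 0 0 0.027 1 | 11
```

```bash
cat > chk.py <<'E'
from h import *
def chk():
    for n,f,R in [("scene","s1",{'A':(235,200,275,240),'B':(262,218,302,262),'C':(296,235,330,270)}),("side","b1",{'A':(290,200,322,235),'B':(267,185,298,220),'C':(245,170,278,205)})]:
        _,i=snap(n); r=cv2.imread(f"pics/{f}.png")
        for k,(a,b,c,d) in R.items():
            t=r[b+4:d-4,a+4:c-4]; m=cv2.matchTemplate(i[b-12:d+12,a-12:c+12],t,cv2.TM_CCOEFF_NORMED); _,v,_,l=cv2.minMaxLoc(m)
            print(n,k,round(v,3),(l[0]-16,l[1]-16))
chk()
E
python3 chk.py; python3 - <<'E'
from plan import *
json.dump([502,-341,275,-.02,1],open(F,'w'))
plan([(450,-160,285,-.063,1,7),(450,-60,285,-.063,1,4)])
plan([(450,74,285,-.063,1,4),(570,75,285,-.063,1,4),(588,74,285,-.063,1,3)])
E
```

```text
scene A 0.947 (0, 0)
scene B 0.993 (0, 0)
scene C 0.994 (0, 0)
side A 0.943 (0, 0)
side B 0.991 (0, 0)
side C 1.0 (0, 0)
0.6 -0.185 -0.033 0 0 0.027 1; 0.6 -0.185 -0.033 0 0 0.027 1; 0.6 -0.185 -0.033 0 0 0.027 1; 0.6 -0.185 -0.033 0 0 0.027 1; 0.6 -0.185 -0.033 0 0 0.027 1; 0.6 -0.185 -0.033 0 0 0.027 1; 0.6 -0.185 -0.033 0 0 0.027 1; 0.933 -0.192 -0.033 0 0 0.027 1; 0.933 -0.192 -0.033 0 0 0.027 1; 0.933 -0.192 -0.033 0 0 0.027 1; 0.933 -0.192 -0.033 0 0 0.027 1 | 11
0.446 -0.028 -0 0 0 0 1; 0.446 -0.028 -0 0 0 0 1; 0.446 -0.028 -0 0 0 0 1; 0.446 -0.028 -0 0 0 0 1; 0.474 0.371 -0 0 0 0 1; 0.474 0.371 -0 0 0 0 1; 0.474 0.371 -0 0 0 0 1; 0.474 0.371 -0 0 0 0 1; 0.474 0.431 -0 0 0 0 1; 0.474 0.431 -0 0 0 0 1; 0.474 0.431 -0 0 0 0 1 | 11
```

>>> {"name": "move_arm", "arguments": {
  "rows": "0 0 -0.037 0 0 0 1; 0 0 -0.087 0 0 0 1; 0 0 -0.154 0 0 0 1; 0 0 -0.387 0 0 0 1; 0 0 -0.387 0 0 0 1; 0 0 -0.387 0 0 0 1"
}}

```text
clock: 22.25
eef_pos: [505.0, -342.9, 282.1]
tool_rot: [3.131, 0.006, 1.55]
force: [1.4, -0.6, 0.3]
width: 20.1
gripper_force: 59.4
```

>>> {"name": "move_arm", "arguments": {
  "rows": "0.6 -0.185 -0.033 0 0 0.027 1; 0.6 -0.185 -0.033 0 0 0.027 1; 0.6 -0.185 -0.033 0 0 0.027 1; 0.6 -0.185 -0.033 0 0 0.027 1; 0.6 -0.185 -0.033 0 0 0.027 1; 0.6 -0.185 -0.033 0 0 0.027 1; 0.6 -0.185 -0.033 0 0 0.027 1; 0.933 -0.192 -0.033 0 0 0.027 1; 0.933 -0.192 -0.033 0 0 0.027 1; 0.933 -0.192 -0.033 0 0 0.027 1; 0.933 -0.192 -0.033 0 0 0.027 1"
}}

```text
clock: 23.17
eef_pos: [450.8, -56.4, 284.9]
tool_rot: [3.141, -0.002, 1.513]
force: [-0.4, -0.5, -1.3]
width: 20.2
gripper_force: 59.4
```

>>> {"name": "move_arm", "arguments": {
  "rows": "0.446 -0.028 0 0 0 0 1; 0.446 -0.028 0 0 0 0 1; 0.446 -0.028 0 0 0 0 1; 0.446 -0.028 0 0 0 0 1; 0.474 0.371 0 0 0 0 1; 0.474 0.371 0 0 0 0 1; 0.474 0.371 0 0 0 0 1; 0.474 0.371 0 0 0 0 1; 0.474 0.431 0 0 0 0 1; 0.474 0.431 0 0 0 0 1; 0.474 0.431 0 0 0 0 1; 0.474 0.431 0 0 0 0 1"
}}

```text
clock: 24.17
eef_pos: [587.6, 72.7, 284.6]
tool_rot: [-3.14, 0.001, 1.506]
force: [-0.1, -0.9, -0.7]
width: 20.4
gripper_force: 59.5
```

```bash
python3 - <<'E'
from plan import *
from cell import read_state
s=read_state();print(s['eef_pos'],s['tool_rot'],get())
a=-.064;x,y=588.5,73
plan([(x,y,255,a,1,1),(x,y,245,a,1,1),(x,y,232,a,1,1),(x,y,221,a,1,1),(x,y,213,a,1,1),(x,y,209,a,1,3)])
E
```

```text
[587.55365627  72.71974438 284.55240787] [-3.14048350e+00  7.23238540e-04  1.50634204e+00] [587.9265587208622, 73.85451739364527, 284.9, -0.06241150082346221, 1]
-0.003 0.002 0.1 0 0 0.001 1; -0.003 0.002 0.133 0 0 0.001 1; -0.003 0.002 0.176 0 0 0.001 1; -0.003 0.002 0.213 0 0 0.001 1; -0.003 0.002 0.24 0 0 0.001 1; -0.003 0.002 0.253 0 0 0.001 1; -0.003 0.002 0.253 0 0 0.001 1; -0.003 0.002 0.253 0 0 0.001 1 | 8
```

>>> {"name": "move_arm", "arguments": {
  "rows": "-0.003 0.002 0.1 0 0 0.001 1; -0.003 0.002 0.133 0 0 0.001 1; -0.003 0.002 0.176 0 0 0.001 1; -0.003 0.002 0.213 0 0 0.001 1; -0.003 0.002 0.24 0 0 0.001 1; -0.003 0.002 0.253 0 0 0.001 1; -0.003 0.002 0.253 0 0 0.001 1; -0.003 0.002 0.253 0 0 0.001 1"
}}

```text
clock: 24.83
eef_pos: [588.8, 73.2, 209.3]
tool_rot: [3.141, -0.0, 1.506]
force: [0.3, 0.4, -1.4]
width: 20.2
gripper_force: 59.5
```

```bash
python3 - <<'E'
from plan import *
c=get();a=c[3]
plan([(c[0],c[1],c[2],a,-1,5),(c[0],c[1],222,a,-1,1),(c[0],c[1],290,a,-1,4)])
plan([(560,-190,290,-.02,-1,9),])
plan([(500.5,-430.5,240,-.02,-1,8),])
plan([(500.5,-430.5,159,-.02,-1,6),])
E
```

```text
0 0 0 0 0 -0 -1; 0 0 0 0 0 -0 -1; 0 0 0 0 0 -0 -1; 0 0 0 0 0 -0 -1; 0 0 0 0 0 -0 -1; -0 0 -0.043 0 0 -0 -1; -0 0 -0.27 0 0 -0 -1; -0 0 -0.27 0 0 -0 -1; -0 0 -0.27 0 0 -0 -1; -0 0 -0.27 0 0 -0 -1 | 10
-0.881 -0.039 -0 0 0 -0.028 -1; -0.881 -0.039 -0 0 0 -0.028 -1; -0.881 -0.039 -0 0 0 -0.028 -1; -0.881 -0.039 -0 0 0 -0.028 -1; -0.881 -0.039 -0 0 0 -0.028 -1; -0.881 -0.039 -0 0 0 -0.028 -1; -0.881 -0.039 -0 0 0 -0.028 -1; -0.881 -0.039 -0 0 0 -0.028 -1; -0.881 -0.039 -0 0 0 -0.028 -1 | 9
-0.805 -0.182 0.167 0 0 -0 -1; -0.805 -0.182 0.167 0 0 -0 -1; -0.805 -0.182 0.167 0 0 -0 -1; -0.805 -0.182 0.167 0 0 -0 -1; -0.805 -0.182 0.167 0 0 -0 -1; -0.805 -0.182 0.167 0 0 -0 -1; -0.805 -0.182 0.167 0 0 -0 -1; -0.805 -0.182 0.167 0 0 -0 -1 | 8
-0 0 0.27 0 0 -0 -1; -0 0 0.27 0 0 -0 -1; -0 0 0.27 0 0 -0 -1; -0 0 0.27 0 0 -0 -1; -0 0 0.27 0 0 -0 -1; -0 0 0.27 0 0 -0 -1 | 6
```

>>> {"name": "move_arm", "arguments": {
  "rows": "0 0 0 0 0 0 -1; 0 0 0 0 0 0 -1; 0 0 0 0 0 0 -1; 0 0 0 0 0 0 -1; 0 0 0 0 0 0 -1; 0 0 -0.04 0 0 0 -1; 0 0 -0.15 0 0 0 -1; 0 0 -0.27 0 0 0 -1; 0 0 -0.27 0 0 0 -1; 0 0 -0.27 0 0 0 -1"
}}

```text
clock: 25.67
eef_pos: [590.1, 73.3, 292.6]
tool_rot: [3.136, -0.001, 1.506]
force: [-0.0, 0.3, -0.5]
width: 85.3
gripper_force: 0.0
```

>>> {"name": "move_arm", "arguments": {
  "rows": "-0.881 -0.039 0 0 0 -0.028 -1; -0.881 -0.039 0 0 0 -0.028 -1; -0.881 -0.039 0 0 0 -0.028 -1; -0.881 -0.039 0 0 0 -0.028 -1; -0.881 -0.039 0 0 0 -0.028 -1; -0.881 -0.039 0 0 0 -0.028 -1; -0.881 -0.039 0 0 0 -0.028 -1; -0.881 -0.039 0 0 0 -0.028 -1; -0.881 -0.039 0 0 0 -0.028 -1"
}}

```text
clock: 26.42
eef_pos: [559.1, -190.5, 288.9]
tool_rot: [-3.14, -0.001, 1.548]
force: [0.5, 0.8, 0.4]
width: 85.1
gripper_force: 0.0
```

>>> {"name": "move_arm", "arguments": {
  "rows": "-0.805 -0.182 0.167 0 0 0 -1; -0.805 -0.182 0.167 0 0 0 -1; -0.805 -0.182 0.167 0 0 0 -1; -0.805 -0.182 0.167 0 0 0 -1; -0.805 -0.182 0.167 0 0 0 -1; -0.805 -0.182 0.167 0 0 0 -1; -0.805 -0.182 0.167 0 0 0 -1; -0.805 -0.182 0.167 0 0 0 -1; -0.805 -0.182 0.167 0 0 0 -1"
}}

```text
clock: 27.17
eef_pos: [501.7, -427.7, 239.0]
tool_rot: [-3.142, -0.003, 1.553]
force: [-0.6, 0.2, -0.5]
width: 85.5
gripper_force: 0.0
```

>>> {"name": "move_arm", "arguments": {
  "rows": "0 0 0.15 0 0 0 -1; 0 0 0.24 0 0 0 -1; 0 0 0.27 0 0 0 -1; 0 0 0.27 0 0 0 -1; 0 0 0.27 0 0 0 -1; 0 0 0.27 0 0 0 -1"
}}

```text
clock: 27.67
eef_pos: [502.3, -430.2, 161.1]
tool_rot: [3.138, 0.002, 1.552]
force: [0.4, -0.9, 0.1]
width: 85.0
gripper_force: 0.0
```

>>> {"name": "move_arm", "arguments": {
  "rows": "0 0 0 0 0 0 1; 0 0 0 0 0 0 1; 0 0 0 0 0 0 1; 0 0 0 0 0 0 1; 0 0 0 0 0 0 1; 0 0 0 0 0 0 1; 0 0 0 0 0 0 1; 0 0 0 0 0 0 1"
}}

```text
clock: 28.33
eef_pos: [501.1, -432.0, 163.5]
tool_rot: [3.138, 0.004, 1.549]
force: [-4.2, 1.9, 18.7]
width: 20.4
gripper_force: 58.5
```

```bash
python3 chk.py; python3 - <<'E'
from plan import *
c=get();print(c)
plan([(c[0],c[1],170,-.02,1,1),(c[0],c[1],185,-.02,1,1),(c[0],c[1],205,-.02,1,1),(c[0],c[1],285,-.02,1,4)])
plan([(445,-200,285,-.063,1,7),(445,-160,285,-.063,1,3)])
plan([(445,110,285,-.063,1,8),(450,130,285,-.063,1,2)])
plan([(480,183,285,-.063,1,3),(595.5,183,285,-.063,1,6)])
E
```

```text
scene A 0.932 (0, 0)
scene B 0.965 (0, 0)
scene C 0.991 (0, 0)
side A 0.958 (0, 0)
side B 0.967 (0, 0)
side C 1.0 (0, 0)
[500.47545282148275, -430.4520426514937, 158.89999999999998, -0.020000000000000004, -1]
-0 0 -0.037 0 0 -0 1; -0 0 -0.087 0 0 -0 1; -0 0 -0.154 0 0 -0 1; -0 0 -0.42 0 0 -0 1; -0 0 -0.42 0 0 -0 1; -0 0 -0.42 0 0 -0 1; -0 0 -0.42 0 0 -0 1 | 7
0.764 -0.2 -0 0 0 0.027 1; 0.764 -0.2 -0 0 0 0.027 1; 0.764 -0.2 -0 0 0 0.027 1; 0.764 -0.2 -0 0 0 0.027 1; 0.764 -0.2 -0 0 0 0.027 1; 0.764 -0.2 -0 0 0 0.027 1; 0.764 -0.2 -0 0 0 0.027 1; 0.898 -0.203 -0 0 0 0.027 1; 0.898 -0.203 -0 0 0 0.027 1; 0.898 -0.203 -0 0 0 0.027 1 | 10
0.898 -0.056 -0 0 0 0 1; 0.898 -0.056 -0 0 0 0 1; 0.898 -0.056 -0 0 0 0 1; 0.898 -0.056 -0 0 0 0 1; 0.898 -0.056 -0 0 0 0 1; 0.898 -0.056 -0 0 0 0 1; 0.898 -0.056 -0 0 0 0 1; 0.898 -0.056 -0 0 0 0 1; 0.965 -0.044 -0 0 0 0 1; 0.965 -0.044 -0 0 0 0 1 | 10
0.183 0.089 -0 0 0 0 1; 0.183 0.089 -0 0 0 0 1; 0.183 0.089 -0 0 0 0 1; 0.207 0.473 -0 0 0 0 1; 0.207 0.473 -0 0 0 0 1; 0.207 0.473 -0 0 0 0 1; 0.207 0.473 -0 0 0 0 1; 0.207 0.473 -0 0 0 0 1; 0.207 0.473 -0 0 0 0 1 | 9
```

>>> {"name": "move_arm", "arguments": {
  "rows": "0 0 -0.037 0 0 0 1; 0 0 -0.087 0 0 0 1; 0 0 -0.154 0 0 0 1; 0 0 -0.42 0 0 0 1; 0 0 -0.42 0 0 0 1; 0 0 -0.42 0 0 0 1; 0 0 -0.42 0 0 0 1"
}}

```text
clock: 29.02
eef_pos: [501.5, -431.2, 288.3]
tool_rot: [3.137, 0.004, 1.55]
force: [-0.0, 0.4, -0.5]
width: 20.7
gripper_force: 59.4
```

>>> {"name": "move_arm", "arguments": {
  "rows": "0.764 -0.2 0 0 0 0.027 1; 0.764 -0.2 0 0 0 0.027 1; 0.764 -0.2 0 0 0 0.027 1; 0.764 -0.2 0 0 0 0.027 1; 0.764 -0.2 0 0 0 0.027 1; 0.764 -0.2 0 0 0 0.027 1; 0.764 -0.2 0 0 0 0.027 1; 0.898 -0.203 0 0 0 0.027 1; 0.898 -0.203 0 0 0 0.027 1; 0.898 -0.203 0 0 0 0.027 1"
}}

```text
clock: 29.85
eef_pos: [444.6, -157.7, 284.2]
tool_rot: [-3.14, -0.001, 1.512]
force: [-0.5, -0.4, -1.6]
width: 19.9
gripper_force: 59.4
```

>>> {"name": "move_arm", "arguments": {
  "rows": "0.898 -0.056 0 0 0 0 1; 0.898 -0.056 0 0 0 0 1; 0.898 -0.056 0 0 0 0 1; 0.898 -0.056 0 0 0 0 1; 0.898 -0.056 0 0 0 0 1; 0.898 -0.056 0 0 0 0 1; 0.898 -0.056 0 0 0 0 1; 0.898 -0.056 0 0 0 0 1; 0.965 -0.044 0 0 0 0 1; 0.965 -0.044 0 0 0 0 1"
}}

```text
clock: 30.68
eef_pos: [451.1, 131.9, 284.4]
tool_rot: [3.141, -0.001, 1.51]
force: [1.0, 0.8, -0.8]
width: 20.5
gripper_force: 59.4
```

>>> {"name": "move_arm", "arguments": {
  "rows": "0.183 0.089 0 0 0 0 1; 0.183 0.089 0 0 0 0 1; 0.183 0.089 0 0 0 0 1; 0.207 0.473 0 0 0 0 1; 0.207 0.473 0 0 0 0 1; 0.207 0.473 0 0 0 0 1; 0.207 0.473 0 0 0 0 1; 0.207 0.473 0 0 0 0 1; 0.207 0.473 0 0 0 0 1; 0.207 0.473 0 0 0 0 1"
}}

```text
clock: 31.52
eef_pos: [594.4, 182.1, 284.6]
tool_rot: [-3.14, 0.001, 1.507]
force: [0.0, -0.4, -0.8]
width: 20.2
gripper_force: 59.4
```

```bash
python3 - <<'E'
from plan import *
from cell import read_state
s=read_state();print(s['eef_pos'],s['tool_rot'],get())
a=-.064;x,y=595.4,183
plan([(x,y,255,a,1,1),(x,y,245,a,1,1),(x,y,232,a,1,1),(x,y,221,a,1,1),(x,y,213,a,1,1),(x,y,209,a,1,3)])
plan([(x,y,209,a,-1,5),(x,y,222,a,-1,1),(x,y,290,a,-1,4)])
E
```

```text
[594.38339797 182.0992379  284.63623366] [-3.13991931e+00  8.26599582e-04  1.50740753e+00] [595.3543392598647, 183.00029826821083, 284.9, -0.06241150082346221, 1]
0 0 0.1 0 0 0.001 1; 0 0 0.133 0 0 0.001 1; 0 0 0.176 0 0 0.001 1; 0 0 0.213 0 0 0.001 1; 0 0 0.24 0 0 0.001 1; 0 0 0.253 0 0 0.001 1; 0 0 0.253 0 0 0.001 1; 0 0 0.253 0 0 0.001 1 | 8
0 0 -0 0 0 0 -1; 0 0 -0 0 0 0 -1; 0 0 -0 0 0 0 -1; 0 0 -0 0 0 0 -1; 0 0 -0 0 0 0 -1; 0 0 -0.043 0 0 0 -1; 0 0 -0.27 0 0 0 -1; 0 0 -0.27 0 0 0 -1; 0 0 -0.27 0 0 0 -1; 0 0 -0.27 0 0 0 -1 | 10
```

>>> {"name": "move_arm", "arguments": {
  "rows": "0 0 0.1 0 0 0.001 1; 0 0 0.133 0 0 0.001 1; 0 0 0.176 0 0 0.001 1; 0 0 0.213 0 0 0.001 1; 0 0 0.24 0 0 0.001 1; 0 0 0.253 0 0 0.001 1; 0 0 0.253 0 0 0.001 1; 0 0 0.253 0 0 0.001 1"
}}

```text
clock: 32.18
eef_pos: [595.7, 183.3, 209.3]
tool_rot: [3.141, -0.0, 1.507]
force: [-0.2, -0.1, -1.5]
width: 20.3
gripper_force: 59.4
```

>>> {"name": "move_arm", "arguments": {
  "rows": "0 0 0 0 0 0 -1; 0 0 0 0 0 0 -1; 0 0 0 0 0 0 -1; 0 0 0 0 0 0 -1; 0 0 0 0 0 0 -1; 0 0 -0.04 0 0 0 -1; 0 0 -0.15 0 0 0 -1; 0 0 -0.27 0 0 0 -1; 0 0 -0.27 0 0 0 -1; 0 0 -0.27 0 0 0 -1"
}}

```text
clock: 33.02
eef_pos: [597.0, 183.7, 292.8]
tool_rot: [3.136, -0.002, 1.506]
force: [-0.1, -0.5, 0.4]
width: 85.4
gripper_force: 0.0
```

```bash
python3 - <<'E'
from h import *
cs,s=snap("scene","s2"); cb,b=snap("side","b2"); c,w=snap("wrist","w3")
L=np.vstack([crop(s,210,140,350,240,2.85,10)[:285],crop(b,220,130,360,230,2.85,10)[:285]])
R=np.vstack([crop(s,360,260,430,340,3.56,10)[:285],crop(b,180,150,250,230,3.56,10)[:285]])
cv2.imwrite("pics/k4.png",np.hstack([L,R])); print(L.shape,R.shape)
E
```

```text
(570, 399, 3) (570, 249, 3)
```

View pics/k4.png

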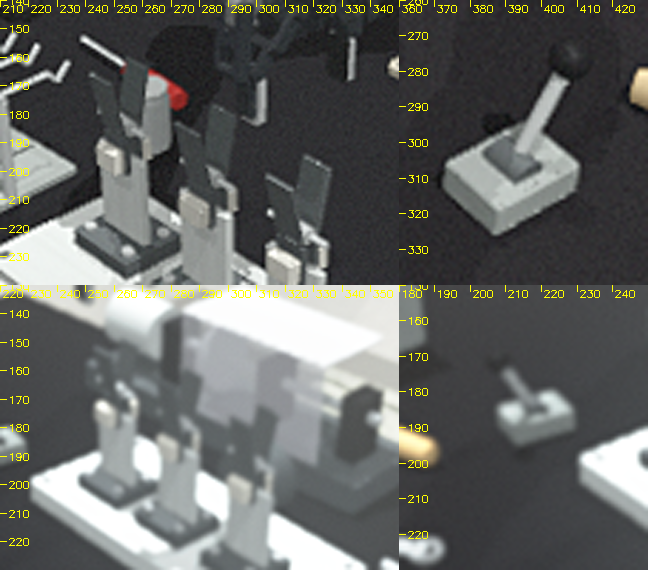

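All three clips are firmly on the specimens. Next I'll triangulate the lever tip and pivot, and get the block yaw.

```bash
python3 - <<'E'
from h import *
cs=cam(get_image("scene"));cb=cam(get_image("side"))
S=lambda x,y:(360+(x-399)/3.56,260+y/3.56); D=lambda x,y:(180+(x-399)/3.56,150+(y-285)/3.56)
tri=lambda a,b:least_squares(lambda q:np.r_[(proj(cs,q)-a).ravel(),(proj(cb,q)-b).ravel()],[560,400,80])
for n,a,b in [('ball',S(569,58),D(495,360)),('base',S(518,162),D(534,411))]:
    s=tri(a,b);print(n,s.x.round(1),s.fun.round(1))
P=[onz(cs,S(*u),25)[:2].round(1) for u in [(445,173),(497,210),(579,163),(528,130)]];print(P)
for i in range(4):
    d=P[(i+1)%4]-P[i];print(np.linalg.norm(d).round(),np.arctan2(d[1],d[0]).round(2))
E
```

```text
ball [530.  404.4  92. ] [ 0.2 -0.1  0.3  0.1]
base [564.4 397.3  22. ] [-0.5  0.1 -0.9 -0.2]
[array([605.1, 371.6]), array([608.5, 412.7]), array([540.4, 427.6]), array([537.8, 388.2])]
41.0 1.49
70.0 2.93
39.0 -1.64
69.0 -0.24
```

```bash
python3 chk.py; python3 - <<'E'
from plan import *
a=-.2
u=np.array([np.cos(a),np.sin(a)]);p=np.array([568,396.])
s=p-95*u
plan([(*s,290,a,1,8)],[595.4,183,290,-.063,-1])
plan([(*s,89,a,1,7)])
f=lambda d:(*(p+d*u),89,a,1,1)
plan([f(-80),f(-65),f(-55),f(-45),f(-35),f(-25),f(-15),f(-5),f(2),f(6),f(6)])
E
```

```text
scene A 0.913 (0, 0)
scene B 0.914 (0, 0)
scene C 0.902 (0, 0)
side A 0.894 (0, 0)
side B 0.961 (0, 0)
side C 0.943 (0, 0)
0.746 -0.45 -0 0 0 0.087 1; 0.746 -0.45 -0 0 0 0.087 1; 0.746 -0.45 -0 0 0 0.087 1; 0.746 -0.45 -0 0 0 0.087 1; 0.746 -0.45 -0 0 0 0.087 1; 0.746 -0.45 -0 0 0 0.087 1; 0.746 -0.45 -0 0 0 0.087 1; 0.746 -0.45 -0 0 0 0.087 1 | 8
0 0 0.67 0 0 0 1; 0 0 0.67 0 0 0 1; 0 0 0.67 0 0 0 1; 0 0 0.67 0 0 0 1; 0 0 0.67 0 0 0 1; 0 0 0.67 0 0 0 1; 0 0 0.67 0 0 0 1 | 7
0 0.05 0 0 0 0 1; 0 0.1 0 0 0 0 1; 0 0.134 0 0 0 0 1; 0 0.167 0 0 0 0 1; 0 0.2 0 0 0 0 1; 0 0.234 0 0 0 0 1; 0 0.267 0 0 0 0 1; 0 0.3 0 0 0 0 1; 0 0.324 0 0 0 0 1; 0 0.337 0 0 0 0 1; 0 0.337 0 0 0 0 1 | 11
```

>>> {"name": "move_arm", "arguments": {
  "rows": "0.746 -0.45 0 0 0 0.087 1; 0.746 -0.45 0 0 0 0.087 1; 0.746 -0.45 0 0 0 0.087 1; 0.746 -0.45 0 0 0 0.087 1; 0.746 -0.45 0 0 0 0.087 1; 0.746 -0.45 0 0 0 0.087 1; 0.746 -0.45 0 0 0 0.087 1; 0.746 -0.45 0 0 0 0.087 1; 0.746 -0.45 0 0 0 0.087 1"
}}

```text
clock: 34.12
eef_pos: [474.6, 415.6, 289.3]
tool_rot: [-3.141, 0.001, 1.372]
force: [0.4, -1.0, 0.7]
width: -0.2
gripper_force: 0.0
```

>>> {"name": "move_arm", "arguments": {
  "rows": "0 0 0.67 0 0 0 1; 0 0 0.67 0 0 0 1; 0 0 0.67 0 0 0 1; 0 0 0.67 0 0 0 1; 0 0 0.67 0 0 0 1; 0 0 0.67 0 0 0 1; 0 0 0.67 0 0 0 1"
}}

```text
clock: 34.7
eef_pos: [475.7, 412.4, 87.6]
tool_rot: [-3.14, 0.004, 1.367]
force: [1.5, -0.1, 0.8]
width: 0.3
gripper_force: 0.0
```

>>> {"name": "move_arm", "arguments": {
  "rows": "0 0.05 0 0 0 0 1; 0 0.1 0 0 0 0 1; 0 0.134 0 0 0 0 1; 0 0.167 0 0 0 0 1; 0 0.2 0 0 0 0 1; 0 0.234 0 0 0 0 1; 0 0.267 0 0 0 0 1; 0 0.3 0 0 0 0 1; 0 0.324 0 0 0 0 1; 0 0.337 0 0 0 0 1; 0 0.337 0 0 0 0 1"
}}

```text
clock: 35.62
eef_pos: [575.5, 394.3, 88.6]
tool_rot: [3.141, 0.0, 1.368]
force: [-0.4, -0.7, -0.3]
width: -0.3
gripper_force: 0.0
```

>>> {"name": "move_arm", "arguments": {
  "rows": "0 0.013 0 0 0 0 1; 0 0.02 0 0 0 0 1; 0 0.02 0 0 0 0 1; 0 0.02 0 0 0 0 1"
}}

```text
clock: 35.95
eef_pos: [579.7, 394.1, 88.9]
tool_rot: [-3.141, 0.0, 1.37]
force: [-2.1, -0.1, -1.1]
width: 0.2
gripper_force: 0.5
```

```bash
python3 - <<'E'
from h import *
c,a=snap("scene"); d,b=snap("side")
cv2.imwrite("pics/k5.png",np.hstack([crop(a,350,220,450,340,4,10),crop(b,170,120,270,240,4,10)]))
E
```

```text
(no output)
```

View pics/k5.png

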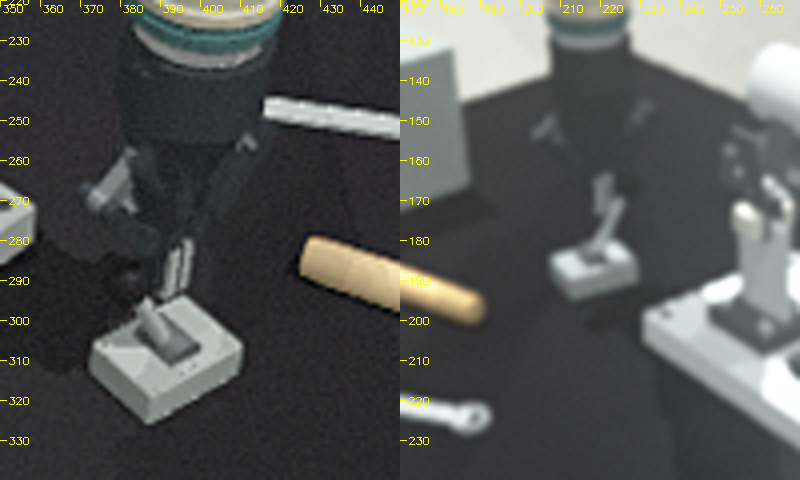

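The lever has swung over to +x, so I'll keep pushing until it meets the stop.

>>> {"name": "move_arm", "arguments": {
  "rows": "0 0.007 0 0 0 0 1; 0 0.013 0 0 0 0 1; 0 0.013 0 0 0 0 1; 0 0.013 0 0 0 0 1"
}}

```text
clock: 36.38
eef_pos: [580.2, 394.1, 88.8]
tool_rot: [-3.135, 0.002, 1.371]
force: [-8.1, 0.4, 3.0]
width: 0.1
gripper_force: 4.2
```

>>> {"name": "move_arm", "arguments": {
  "rows": "0 0.013 0 0 0 0 1; 0 0.013 0 0 0 0 1; 0 0.013 0 0 0 0 1"
}}

```text
clock: 36.63
eef_pos: [580.5, 394.0, 88.7]
tool_rot: [-3.129, 0.004, 1.372]
force: [-15.1, 0.7, 7.2]
width: 0.0
gripper_force: 7.6
```

>>> {"name": "move_arm", "arguments": {
  "rows": "0 -0.1 0 0 0 0 1; 0 -0.2 0 0 0 0 1; 0 -0.2 0 0 0 0 1; 0 -0.2 -0.13 0 0 0 1; 0 -0.2 -0.26 0 0 0 1; 0 -0.2 -0.4 0 0 0 1; 0 -0.2 -0.53 0 0 0 1; 0 -0.2 -0.67 0 0 0 1; 0 -0.2 -0.67 0 0 0 1; 0 -0.2 -0.67 0 0 0 1"
}}

```text
clock: 37.47
eef_pos: [531.0, 405.3, 294.0]
tool_rot: [3.136, -0.006, 1.369]
force: [-0.0, 0.1, -0.7]
width: 0.0
gripper_force: 0.0
```

```bash
python3 chk.py; python3 - <<'E'
from h import *
st=read_state();print(st['eef_pos'],st['force'],st['clock'])
a=-.2
for n in ("scene","side"):
    c,i=snap(n); g=cv2.cvtColor(i,cv2.COLOR_BGR2GRAY).astype(float); o=cv2.cvtColor(cv2.imread("pics/%s2.png"%("s" if n=="scene" else "b")),cv2.COLOR_BGR2GRAY).astype(float)
    def prof(g,t):
        m=[]
        for r in np.linspace(45,66,12):
            P=np.array([568+r*np.sin(t)*np.cos(a),396+r*np.sin(t)*np.sin(a),20+r*np.cos(t)])
            u,v=proj(c,P)[0]; m.append(cv2.getRectSubPix(g.astype(np.float32),(1,1),(float(u),float(v)))[0,0])
        return round(float(np.mean(m)))
    T=np.arange(-.7,.71,.1)
    print(n,[(round(t,1),prof(o,t),prof(g,t)) for t in T])
E
```

```text
scene A 0.952 (0, 0)
scene B 0.93 (0, 0)
scene C 0.907 (0, 0)
side A 0.958 (0, 0)
side B 0.967 (0, 0)
side C 0.942 (0, 0)
[528.96558027 403.7912549  289.55054842] [ 0.04865177 -0.59358564 -1.51490841] 37.5667
scene [(np.float64(-0.7), 94, 48), (np.float64(-0.6), 178, 48), (np.float64(-0.5), 189, 48), (np.float64(-0.4), 180, 47), (np.float64(-0.3), 112, 48), (np.float64(-0.2), 44, 48), (np.float64(-0.1), 41, 47), (np.float64(-0.0), 43, 48), (np.float64(0.1), 42, 47), (np.float64(0.2), 33, 47), (np.float64(0.3), 33, 46), (np.float64(0.4), 31, 104), (np.float64(0.5), 40, 101), (np.float64(0.6), 74, 78), (np.float64(0.7), 97, 106)]
side [(np.float64(-0.7), 67, 61), (np.float64(-0.6), 94, 61), (np.float64(-0.5), 134, 63), (np.float64(-0.4), 125, 62), (np.float64(-0.3), 83, 63), (np.float64(-0.2), 67, 62), (np.float64(-0.1), 67, 63), (np.float64(-0.0), 67, 63), (np.float64(0.1), 68, 63), (np.float64(0.2), 68, 74), (np.float64(0.3), 68, 113), (np.float64(0.4), 69, 157), (np.float64(0.5), 69, 154), (np.float64(0.6), 69, 111), (np.float64(0.7), 69, 76)]
```

```bash
python3 -c "
from cell import *
print(finish_job())"
```

```text
the job is handed in; nothing more can be done
None
```

I've handed in the job: all three specimens stand on the shaker with a clip gripping each top edge, and I pushed the switch lever over to its +x stop. I read that last part from the push force and an image estimate of about 0.9 rad, not from a direct reading of the joint. The hand-in returned no verdict.

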